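# Stop the coasting lap wheel and lock it

### The job

The polishing lap has been switched off but its wheel is still coasting. Slow it with a light touch so that it comes to rest with the orange-ringed hole over the slot in the housing (at the yellow mark), then take the red-handled locking pin from its stand and push it fully home through the hole into the slot, and let go. Treat the wheel and its bearing gently and leave the tools lying around it undisturbed.

Things in the scene. Friction and masses are not known exactly. Their poses are not given: they have to be found in the camera images.
- lap_unit: Flat-lap unit, fixed: round grey foot (170 mm across, 12 mm high), motor drum, and a grey lock block on its -x side, 34 mm wide, 55 mm high, reaching 116 mm out from the spindle, 31 mm beyond the wheel's edge; a yellow line on it points along the slot. Origin on the spindle axis at bench level; -x points from spindle to slot.
- lap_wheel (a joint): Wheel angle, rad, about the upright spindle, growing anticlockwise from above over many turns; at every whole turn (2 pi, 4 pi, ...) the hole lies over the slot. The wheel is spinning anticlockwise at roughly 2 to 3.5 rad/s at the start and coasts almost without friction for most of a minute; inertia about 0.015 kg m2. Once stopped it stays.
- hub (a point): On the spindle axis at the nominal height of the wheel's top face, 66 mm; the worn disc really lies up to 2 mm higher or lower and runs out +-0.6 mm at the rim. Wheel: disc 170 mm across, 8 mm thick, bare aluminium rim, grey felt centre 104 mm across, nut 10 mm high. Sprung: sinks 1 mm for each 8 N of push. Pushes on it above 12 N, by gripper or pin, harm the bearing.
- hole (a point): Centre of the wheel's one hole, at the nominal height of the top face (see hub): 13 mm diameter, right through the 8 mm wheel, 70 mm from the spindle axis, with a flat orange ring 20 mm across painted round it. It turns with the wheel.
- slot (a point): Centre of the mouth of the fixed slot in the top of the lock block, 70 mm from the spindle axis, 55 mm above the bench, hidden under the wheel's rim (1 to 6 mm below its underside). 11 mm wide, 16 mm long along the radius, 20 mm deep, 2 mm chamfer.
- lock_pin: Loose locking pin, 50 g, upright in its stand: steel shank 8 mm thick, 24 mm long, tapered tip; collar 20 mm across, 3 mm thick; ribbed red handle 14 mm thick, 32 mm long (59 mm overall). Origin at the tip, z up along the pin. Home: collar on the wheel's top face, tip 10 to 15 mm below the slot's mouth.
- pin_stand: Fixed wooden stand for the pin, a 44 x 44 mm block 34 mm high with a hole 10 mm wide and 28 mm deep in the middle of its top; the pin's collar lies on its top. Origin at the centre of its underside.
- flat_pliers: Bystander: pliers with red handles lying flat, 51 x 133 x 11 mm, origin at the centre of the underside.
- loupe: Bystander: small folding loupe, 24 x 32 x 19 mm, origin at the centre of the underside.
- wax_lump: Bystander: yellow lump of beeswax, 41 x 50 x 19 mm, origin at the centre of the underside.
Not all that is in view belongs to the job. What is shaped like the lock_pin but black or turquoise is not meant.

How it is judged:
By the outcome, as a careful person would: the job done as asked, in the order asked, and still so for the second after the job is handed in, with the robot touching nothing.
It also fails if it takes over 67 s, if anything falls off the work surface, if the arm or the gripper's body presses on something with over 40 N, if the wrist force passes 120 N, or if a joint passes its speed limit or range.

### The arm

A 7-joint arm with a two-finger parallel gripper is mounted at the origin on a cart in front of the work surface, level with it; the furniture and walls round the work are solid. World frame = base frame: x ahead of the robot, y to its left, z up, the work surface at z = 0. Lengths are in m, angles in rad, forces in N, time in s.
With the tool pointing down it reaches from about 0.4 to 0.9 m from the base axis. Payload 5.5 kg.
Tool frame: the origin (TCP) lies midway between the tips of the shut fingers; the grasp point (between the pads) lies 19 mm behind it; y points along the fingers, z is the direction in which the jaws open and shut, and the axes are right-handed (so a half turn about y gives the same grasp; the last joint's range is limited). The gripper opens to 92 mm and grips with 3 to 60 N. Pads are 19 mm wide; open, the fingers measure 130 mm over their backs; the gripper's body (75 mm by 190 mm) begins 47 mm behind the grasp point.
Start: joints at [-1.009, 0.501, -0.427, 1.55, 0.221, 1.138, -0.21], TCP at [0.191, 0.621, 0.227] pointing down, gripper open.
Joint ranges: [-2.88, 2.88], [-0.31, 2.03], [-1.54, 1.56], [0.2, 2.42], [-1.41, 4.55], [0.19, 2.02], [-2.57, 2.57]. Speed limits (rad/s): [2.57, 2.57, 3.14, 3.14, 3.14, 3.14, 3.14].

### API

Orientations are given as a unit quaternion [x, y, z, w].
In Python, from cell import get_state, camera, finish_job gives the robot as it stands.
- The arm moves only by the shell command python3 -m inch 'ROWS' [FORCE]. ROWS is text: rows parted by semicolons, each of 7 numbers parted by spaces: the turn, a rotation vector about the tool's x, y, z in rad, then the shift along the tool's x, y, z in m, then the closure, from 0 (fully open) to 1 (shut). In form: wx wy wz x y z claw; .... A call has 1 to 8 rows; each row is the pose to reach, as a shift and turn from the pose measured when the call began, along the tool's axes at that moment; what a row does not reach only later rows make up. A row lasts 1/8 s, in which the tool goes at most 62.5 mm and 10.7 degrees, less where a joint would pass 70% of its speed; a pose out of reach is approached as far as the arm can. A call with a gripper value outside its range is refused whole. The fingers move at their own pace and stop on an object; FORCE is the grip in N (left out, the last holds). Time passes only in rows, so rows that repeat a pose let the fingers close. It gives the time, the measured TCP pose, the force and the opening at its end, in the units of the state.
- get_state(): the state, without advancing time (a new reading comes with each control period).
- camera(name): name is "side" or "top" or "wrist"; returns a dict with "pixels" (384x512x3 uint8, red, green, blue), "intrinsics" (3x3 intrinsics, pixels), "cam_to_world" (4x4, takes a point from camera to world coordinates). Camera axes: x right, y down, z forward; pixel columns grow to the right and rows downward; lengths in m; the calibration is good to about 2 mm. A picture is of the moment at which its call begins. There is no depth.
- finish_job(): hands the job in, once; it reports no verdict.
The state is a dict: "time": time; "qpos": joint angles; "qd": joint speeds; "joint_torque": joint torques, N m; "tcp_pos": TCP position; "tool_rot": TCP orientation; "ft_force": force on the tool from outside, world axes, zero at the start; "moment": the same for the moment, N m; "finger_gap": finger opening in m.
Only numpy, scipy, OpenCV 4.12 (cv2) and the standard library are available. Lean on these libraries where they do the work, as an engineer would, in place of code of your own. Each camera call takes 0.05 s, during which the arm holds its last target.

## Working session

There is one attempt and no reset: what is moved stays moved. The work goes in short steps, Python scripts to look and compute and a shell command to move; the robot and the scene stay as the last step left them, time stands still between calls to the robot, and variables do not carry over. Pictures are saved under pics/ and viewed, and the job is handed in when it is done.

```bash
ls; mkdir -p pics
python3 - <<'E'
from cell import get_state, camera
import cv2
s=get_state(); print(s)
for n in ("top","side","wrist"):
    c=camera(n); cv2.imwrite(f"pics/{n}0.png",c["pixels"][...,::-1]); print(n,c["intrinsics"].tolist(),c["cam_to_world"].round(4).tolist())
E
```

```text
pics
{'time': 0.0, 'qpos': array([-1.0088259 ,  0.50187036, -0.42673197,  1.55143882,  0.22080515,
        1.13829178, -0.21031114]), 'qd': array([ 2.71735024e-04,  1.28923250e-04, -6.65670617e-04, -1.28509263e-05,
       -5.24994966e-04,  5.72871834e-04, -6.72031248e-04]), 'joint_torque': array([-5.00507558e-04, -5.66593766e+01, -5.81608772e+00, -2.79120505e+01,
       -6.86377357e-02,  3.09586606e-02,  1.93873284e-04]), 'tcp_pos': array([0.19119772, 0.62051503, 0.22566366]), 'tool_rot': array([ 0.69991253, -0.10535964,  0.10512378, -0.69854906]), 'ft_force': array([-0.74024008,  0.07495508,  0.01287453]), 'moment': array([ 0.03230944, -0.02378872, -0.00295694]), 'finger_gap': 0.09202758960152015}
top [[452.68100740873115, 0.0, 260.8664090278386], [0.0, 452.68100740873115, 190.24448954312112], [0.0, 0.0, 1.0]] [[0.1478, -0.968, 0.2028, 0.3136], [-0.989, -0.1434, 0.0363, -0.2734], [-0.0061, -0.2059, -0.9786, 0.9571], [0.0, 0.0, 0.0, 1.0]]
side [[479.67710276226, 0.0, 259.28235179047454], [0.0, 479.67710276226, 192.52876645770823], [0.0, 0.0, 1.0]] [[0.9984, 0.049, -0.0291, 0.5228], [0.0513, -0.5511, 0.8328, -1.1272], [0.0247, -0.833, -0.5527, 0.6598], [0.0, 0.0, 0.0, 1.0]]
wrist [[269.1627543749433, 0.0, 252.95497401091714], [0.0, 269.1627543749433, 188.38067841708755], [0.0, 0.0, 1.0]] [[0.2958, 0.9196, 0.2585, 0.1218], [0.9553, -0.2841, -0.0822, 0.6433], [-0.0021, 0.2713, -0.9625, 0.3846], [0.0, 0.0, 0.0, 1.0]]
```

View pics/top0.png

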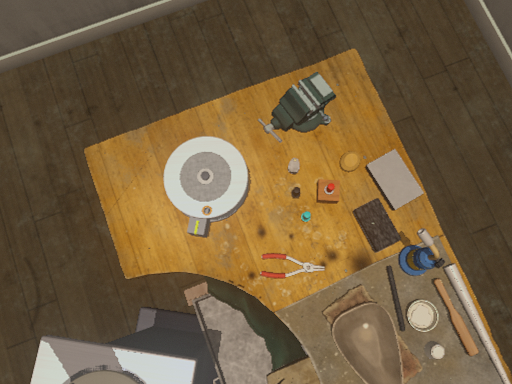

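View pics/side0.png

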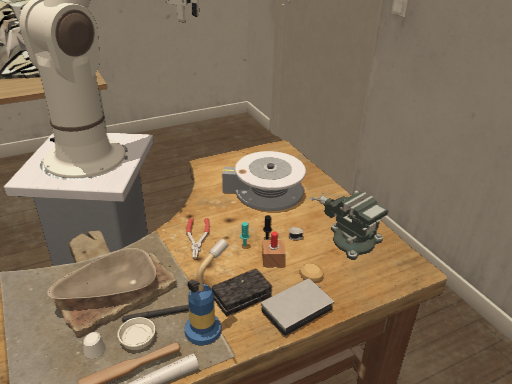

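View pics/wrist0.png

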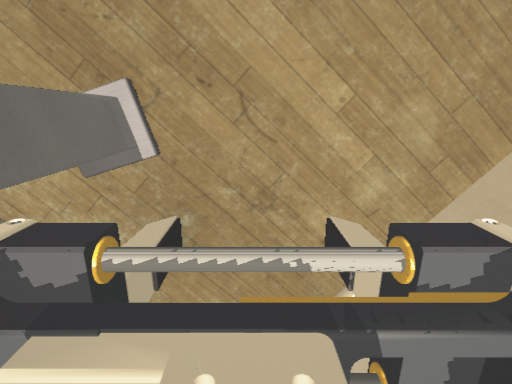

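Top view: wheel centred near (206,176), orange ring near (207,210), lock block with yellow line near (198,228). Three pin-shaped candidates: red in the wooden stand at (329,189), black at (296,192), turquoise at (306,216). The red one in the stand fits the description. I'll check it in a crop and measure.

```bash
cat > h.py <<'E'
import numpy as np, cv2
from scipy.spatial.transform import Rotation as R
def ray(c,u,v):
    K=c["intrinsics"];T=c["cam_to_world"]
    d=T[:3,:3]@np.linalg.solve(K,[u,v,1.]); return T[:3,3],d
def onz(c,u,v,z):
    o,d=ray(c,u,v); return o+d*(z-o[2])/d[2]
def proj(c,p):
    T=c["cam_to_world"]; q=T[:3,:3].T@(np.asarray(p,float)-T[:3,3]); q=c["intrinsics"]@q; return q[:2]/q[2]
def tri(*obs):
    A=np.zeros((3,3));b=np.zeros(3)
    for c,u,v in obs:
        o,d=ray(c,u,v);d=d/np.linalg.norm(d);P=np.eye(3)-np.outer(d,d);A+=P;b+=P@o
    p=np.linalg.solve(A,b); return p,[ (proj(c,p)-[u,v]).round(2).tolist() for c,u,v in obs]
def crop(c,u0,v0,w,h,s,fn):
    im=c["pixels"][v0:v0+h,u0:u0+w,::-1]; cv2.imwrite(fn,cv2.resize(im,None,fx=s,fy=s,interpolation=cv2.INTER_CUBIC))
def rect(c,cx,cy,z,half,s,fn):
    """rectified view on plane z; s px/m; image right=-y, up=+x"""
    n=int(2*half*s); a=(np.arange(n)+.5)/s-half
    X=cx-a[:,None]+0*a[None,:]; Y=cy-a[None,:]+0*a[:,None]
    T=c["cam_to_world"]; P=np.stack([X,Y,np.full_like(X,z)],-1)-T[:3,3]
    q=P@T[:3,:3]@c["intrinsics"].T
    im=cv2.remap(c["pixels"][...,::-1].copy(),(q[...,0]/q[...,2]).astype('f4'),(q[...,1]/q[...,2]).astype('f4'),cv2.INTER_CUBIC)
    if fn: cv2.imwrite(fn,im)
    return im
E
python3 - <<'E'
from cell import get_state, camera
from h import *
import pickle
t0=get_state()["time"]; c=camera("top"); s=camera("side"); t1=get_state()["time"]
print(t0,t1); pickle.dump((c,s),open("c1.pkl","wb"))
crop(c,150,125,115,120,5,"pics/t1.png"); crop(s,205,140,130,140,4,"pics/s1.png"); crop(c,280,145,60,80,7,"pics/t1b.png")
E
```

```text
0.15 0.25
```

View pics/t1.png

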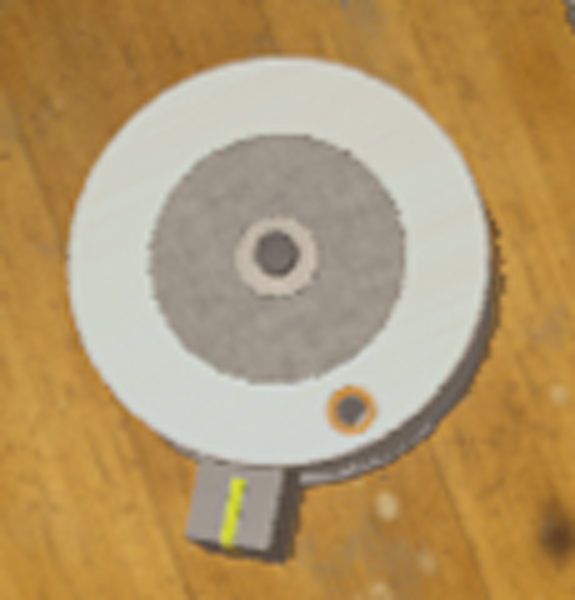

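View pics/s1.png

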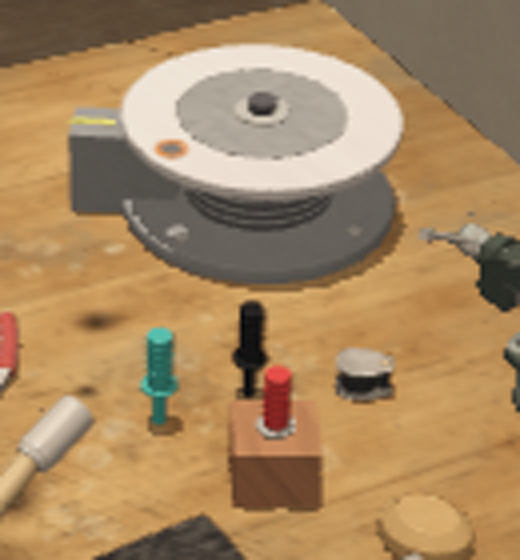

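View pics/t1b.png

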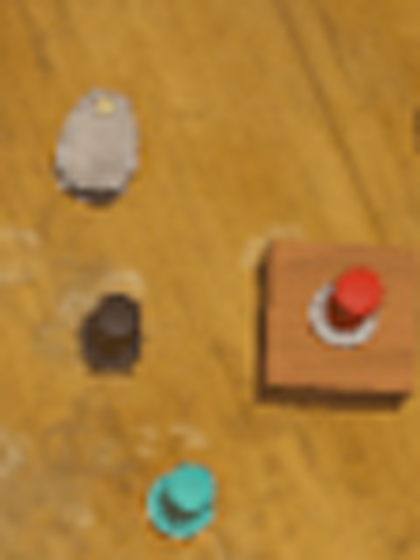

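The crops show the red-handled pin with a steel collar in the wooden stand (top px ~(330,189)), so it is the one meant. The black and turquoise pins stand free. The hole is at about (220,207). Now I'll work out positions.

Run:
```python
from h import *
import pickle
c,s=pickle.load(open("c1.pkl","rb"))
# wheel outline via colour: bright pixels
def wheel(c,roi,thr):
    u0,v0,u1,v1=roi; im=c["pixels"][v0:v1,u0:u1]; hsv=cv2.cvtColor(im.copy(),cv2.COLOR_RGB2HSV)
    m=((hsv[...,2]>thr)&(hsv[...,1]<60)).astype('u1')
    n,l,st,_=cv2.connectedComponentsWithStats(m); k=1+np.argmax(st[1:,4]); m=(l==k).astype('u1')
    ct=max(cv2.findContours(m,cv2.RETR_EXTERNAL,cv2.CHAIN_APPROX_NONE)[0],key=cv2.contourArea)
    h=cv2.convexHull(ct)[:,0]+[u0,v0]; return h
from scipy.optimize import least_squares
for n,cc,roi in (("top",c,(150,125,265,222)),("side",s,(225,145,315,195))):
    h=wheel(cc,roi,185); P=np.array([onz(cc,u,v,.066)[:2] for u,v in h])
    f=least_squares(lambda x:np.hypot(*(P-x[:2]).T)-x[2],[*P.mean(0),.085],loss='soft_l1',f_scale=.001)
    print(n,len(h),f.x.round(4),np.abs(f.fun).mean().round(4))
    p=[f.x[0],f.x[1],.066]; print(proj(cc,p))
# stand & pin etc from pixels (top crop offset)
T=lambda u,v:(280+u/7-.5+.07,145+v/7-.43); S=lambda u,v:(205+u/4-.375,140+v/4-.375)
W=lambda u,v:(150+u/5-.4,125+v/5-.4)
print("pin top",tri((c,*T(357,289)),(s,*S(278,371))))
print("collar top-only z.036",onz(c,*T(345,316),.036), "side",onz(s,*S(277,428),.036))
print("stand corners",[onz(c,*T(*q),.034).round(4).tolist() for q in((272,240),(412,248),(408,390),(265,383))])
print("black",tri((c,*T(119,311)),(s,*S(251,306))))
print("turq",tri((c,*T(190,485)),(s,*S(160,333))))
print("hub nut top",tri((c,*W(278,251)),(s,*S(263,101))))
print("hole top",onz(c,*W(352,410),.066),"yellow",onz(c,*W(240,480),.055),onz(c,*W(230,545),.055))
print("block edges",[onz(c,*W(*q),.055).round(4).tolist() for q in((187,535),(274,552))])
print("loupe",onz(c,*T(97,145),.015),"pliers etc", onz(c,295,265,0), onz(c,350,160,.01))
```

```text
top 42 [ 0.5107 -0.1238  0.0846] 0.0002
[204.9196485  176.04453168]
side 30 [ 0.5118 -0.1222  0.0853] 0.0004
[269.96979355 167.91259076]
pin top (array([ 0.52766979, -0.37741369,  0.06901077]), [[-0.01, -0.33], [-0.33, 0.07]])
collar top-only z.036 [ 0.52624896 -0.37880838  0.036     ] side [ 0.52930249 -0.38140792  0.036     ]
stand corners [[0.5466, -0.3547, 0.034], [0.5503, -0.3964, 0.034], [0.5072, -0.4001, 0.034], [0.5031, -0.358, 0.034]]
black (array([ 0.51273349, -0.3112766 ,  0.05962252]), [[-0.0, -0.02], [-0.02, 0.0]])
turq (array([ 0.46603874, -0.33800445,  0.0588845 ]), [[-0.02, -0.36], [-0.34, 0.06]])
hub nut top (array([ 0.51178308, -0.12553844,  0.07628965]), [[-0.0, -0.38], [-0.31, 0.07]])
hole top [ 0.45322984 -0.16452812  0.066     ] yellow [ 0.42019751 -0.12337026  0.055     ] [ 0.39383592 -0.12402901  0.055     ]
block edges [[0.3952, -0.1063, 0.055], [0.3937, -0.1419, 0.055]]
loupe [ 0.57329566 -0.29961081  0.015     ] pliers etc [ 0.36464654 -0.33192969  0.        ] [ 0.6043077  -0.41932656  0.01      ]
```

```bash
cat >> h.py <<'E'
def goal(pos,Rt=None):
    from cell import get_state
    s=get_state(); R0=R.from_quat(s["tool_rot"]); Rt=R0 if Rt is None else Rt
    rv=(R0.inv()*Rt).as_rotvec(); d=R0.inv().apply(np.asarray(pos)-s["tcp_pos"])
    print("t=%.2f tcp"%s["time"],s["tcp_pos"].round(4),"F",s["ft_force"].round(2),"gap",round(s["finger_gap"],4))
    print("ROW  %.4f %.4f %.4f  %.4f %.4f %.4f"%(*rv,*d))
def down(yaw):
    # tool y down; tool z = (cos yaw, sin yaw,0)
    z=np.array([np.cos(yaw),np.sin(yaw),0]);y=np.array([0,0,-1.]);x=np.cross(y,z)
    return R.from_matrix(np.column_stack([x,y,z]))
HUB=np.array([.511,-.1235])
E
python3 - <<'E'
from h import *
from cell import get_state
print(R.from_quat(get_state()["tool_rot"]).as_matrix().round(3))
for y in (0,90,180,-90): print(y); goal([.42,.28,.2],down(np.radians(y)))
E
```

```text
[[ 0.956 -0.     0.294]
 [-0.294 -0.001  0.956]
 [-0.    -1.    -0.001]]
0
t=0.25 tcp [0.1913 0.6209 0.2262] F [-0.26 -0.45 -0.17] gap 0.0915
ROW  0.0008 1.2720 0.0005  0.3190 0.0264 -0.2584
90
t=0.25 tcp [0.1913 0.6209 0.2262] F [-0.26 -0.45 -0.17] gap 0.0915
ROW  0.0009 -0.2988 -0.0002  0.3190 0.0264 -0.2584
180
t=0.25 tcp [0.1913 0.6209 0.2262] F [-0.26 -0.45 -0.17] gap 0.0915
ROW  0.0006 -1.8696 -0.0009  0.3190 0.0264 -0.2584
-90
t=0.25 tcp [0.1913 0.6209 0.2262] F [-0.26 -0.45 -0.17] gap 0.0915
ROW  0.0003 2.8428 0.0013  0.3190 0.0264 -0.2584
```

```bash
python3 -m inch '0 1.27 0 0.319 0.026 -0.258 1; 0 1.27 0 0.319 0.026 -0.258 1; 0 1.27 0 0.319 0.026 -0.258 1; 0 1.27 0 0.319 0.026 -0.258 1; 0 1.27 0 0.319 0.026 -0.258 1; 0 1.27 0 0.319 0.026 -0.258 1; 0 1.27 0 0.319 0.026 -0.258 1; 0 1.27 0 0.319 0.026 -0.258 1' 10
python3 - <<'E'
from h import *
from cell import get_state
print(get_state()["qpos"].round(2))
goal([.53,-.083,.11],down(0))
E
```

```text
time: 1.25
tcp_pos: [0.422, 0.277, 0.2003]
tool_rot: [0.499, -0.501, 0.502, -0.498]
ft_force: [-0.4, 0.4, 0.3]
finger_gap: 0.0166
[-0.58  0.24 -0.07  1.95  0.02  0.95 -0.66]
t=1.25 tcp [0.422  0.277  0.2003] F [-0.39  0.35  0.29] gap 0.0166
ROW  -0.0001 -0.0051 0.0022  0.3592 0.0911 0.1098
```

```bash
python3 -m inch '0 0 0 0.36 0.091 0.11 1; 0 0 0 0.36 0.091 0.11 1; 0 0 0 0.36 0.091 0.11 1; 0 0 0 0.36 0.091 0.11 1; 0 0 0 0.36 0.091 0.11 1; 0 0 0 0.36 0.091 0.11 1; 0 0 0 0.36 0.091 0.11 1'
python3 - <<'E'
from h import *
from cell import get_state,camera
import pickle
cs=[]
for i in range(5):
    t=get_state()["time"]; c=camera("top"); cs.append((t,c))
pickle.dump(cs,open("c2.pkl","wb"))
c=cs[-1][1]
crop(c,150,110,130,130,5,"pics/t2.png")
s=camera("side"); crop(s,205,120,140,140,4,"pics/s2.png")
w=camera("wrist"); cv2.imwrite("pics/w2.png",w["pixels"][...,::-1])
print(get_state()["qpos"].round(2))
goal([.53,-.083,.11],down(0))
for t,c in cs:
    im=rect(c,*HUB,.066,.1,2000,None)
    hsv=cv2.cvtColor(im,cv2.COLOR_BGR2HSV)
    m=(hsv[...,0]>5)&(hsv[...,0]<20)&(hsv[...,1]>90)
    v,u=np.nonzero(m); x=.1-v/2000; y=.1-u/2000; r=np.hypot(x,y); k=(r>.058)&(r<.081)
    a=np.arctan2(y[k].mean(),x[k].mean()); print(t,k.sum(),np.hypot(x[k].mean(),y[k].mean()).round(4),np.degrees(a).round(1))
E
```

```text
time: 2.12
tcp_pos: [0.5306, -0.0874, 0.1093]
tool_rot: [0.499, -0.501, 0.503, -0.497]
ft_force: [-0.8, 1.3, -0.3]
finger_gap: 0.0003
[ 0.    0.42  0.12  1.95 -0.07  0.78  0.16]
t=2.48 tcp [ 0.5304 -0.0811  0.1105] F [-0.03  0.37 -0.37] gap 0.0008
ROW  -0.0006 -0.0012 0.0011  0.0019 0.0005 -0.0004
2.125 1202 0.0508 116.0
2.175 1478 0.051 125.5
2.225 1512 0.0493 130.8
2.275 1414 0.0456 138.3
2.325 1279 0.0418 146.8
```

View pics/t2.png

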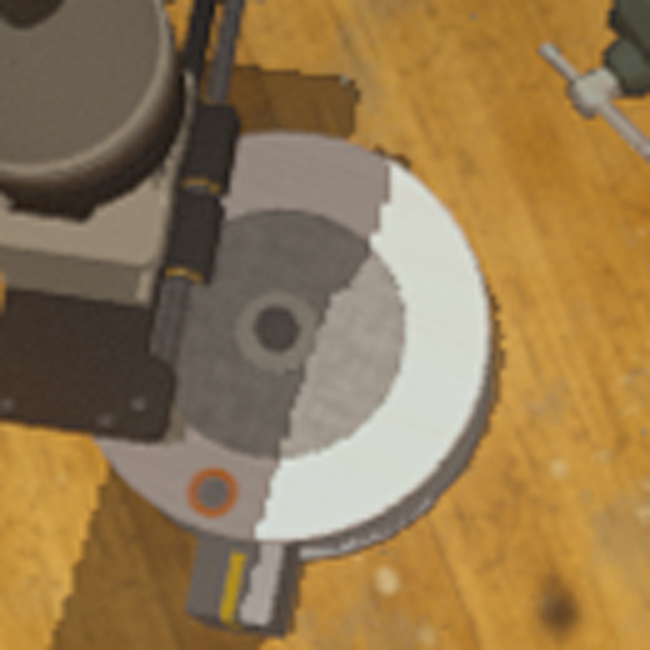

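View pics/w2.png

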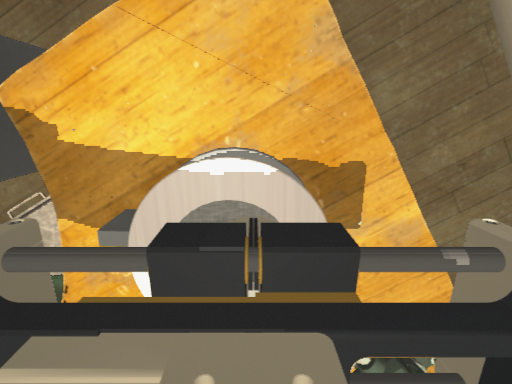

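Wheel hole is near (192,208), just short of the slot, and the wheel turns anticlockwise at about 2.6 rad/s. The gripper hangs over its +y side. Moving down to just above the felt.

```bash
python3 -m inch '0 0 0 0.0004 0.02 -0.01 1; 0 0 0 0.0004 0.036 -0.0194 1; 0 0 0 0.0004 0.0395 -0.0194 1;0 0 0 0.0004 0.0395 -0.0194 1'
python3 -m inch '0 0 0 0 0.001 0 1;0 0 0 0 0.001 0 1'
python3 -m inch '0 0 0 0 0.001 0 1;0 0 0 0 0.001 0 1'
```

```text
time: 2.98
tcp_pos: [0.5117, -0.0807, 0.0715]
tool_rot: [0.5, -0.499, 0.501, -0.5]
ft_force: [0.2, 0.0, -0.1]
finger_gap: 0.0004
time: 3.22
tcp_pos: [0.5126, -0.0805, 0.071]
tool_rot: [0.5, -0.499, 0.501, -0.501]
ft_force: [-0.8, -0.1, -0.2]
finger_gap: 0.0008
time: 3.48
tcp_pos: [0.5127, -0.0806, 0.0701]
tool_rot: [0.5, -0.499, 0.501, -0.501]
ft_force: [0.5, 0.5, -0.2]
finger_gap: 0.0004
```

```bash
python3 -m inch '0 0 0 0 0.001 0 1;0 0 0 0 0.001 0 1'
python3 -m inch '0 0 0 0 0.0007 0 1;0 0 0 0 0.0007 0 1'
```

```text
time: 3.72
tcp_pos: [0.5126, -0.0806, 0.069]
tool_rot: [0.5, -0.499, 0.501, -0.501]
ft_force: [-0.1, -0.2, 0.1]
finger_gap: 0.0003
time: 3.98
tcp_pos: [0.5123, -0.0806, 0.0682]
tool_rot: [0.5, -0.499, 0.501, -0.5]
ft_force: [-0.5, -0.4, 0.5]
finger_gap: 0.0007
```

```bash
python3 -m inch '0 0 0 0 0.0006 0 1;0 0 0 0 0.0006 0 1'
```

```text
time: 4.22
tcp_pos: [0.5128, -0.0806, 0.0679]
tool_rot: [0.5, -0.499, 0.501, -0.501]
ft_force: [-0.1, -0.0, 1.8]
finger_gap: 0.0003
```

```bash
python3 -m inch '0 0 0 0 0.0003 0 1;0 0 0 0 0.0003 0 1'
```

```text
time: 4.47
tcp_pos: [0.5131, -0.0806, 0.0678]
tool_rot: [0.499, -0.499, 0.501, -0.501]
ft_force: [-0.1, 0.4, 3.4]
finger_gap: 0.0006
```

Run:
```python
from h import *
from cell import get_state,camera
for i in range(2):
    t=get_state()["time"]; c=camera("top")
    crop(c,150,110,130,130,4,f"pics/t3{i}.png"); print(t,get_state()["ft_force"].round(2))
a=[cv2.imread(f"pics/t3{i}.png") for i in range(2)]; cv2.imwrite("pics/t3.png",cv2.resize(np.hstack(a),None,fx=.75,fy=.75))
```

```text
4.475 [ 0.17 -0.11  2.94]
4.525 [ 0.02 -0.19  2.95]
```

View pics/t3.png

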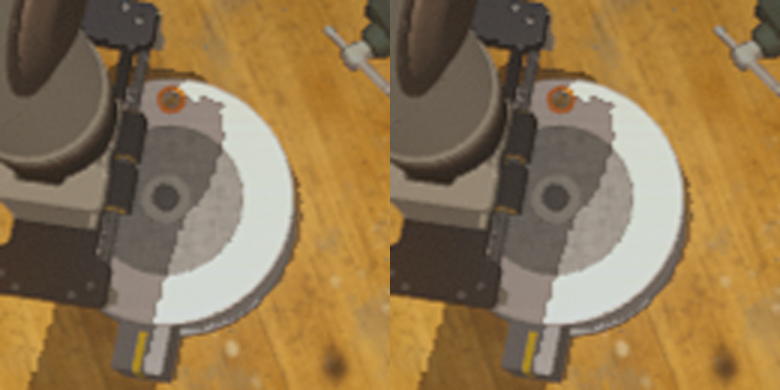

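Wheel has stopped: the orange ring is at the same place in both frames, about px (207,143), on the far (+x) side. With ~3 N of contact I'll drag it round to the slot.

```bash
cat >> h.py <<'E'
def hole(c,z=.067,hint=None,hub=HUB):
    """orange ring centre near hint px (u,v)"""
    hsv=cv2.cvtColor(c["pixels"].copy(),cv2.COLOR_RGB2HSV).astype(int)
    m=((hsv[...,0]>4)&(hsv[...,0]<17)&(hsv[...,1]>100)).astype('u1')
    vv,uu=np.nonzero(m); k=np.hypot(uu-hint[0],vv-hint[1])<8
    pts=np.column_stack([uu[k],vv[k]]).astype('f4')
    (u,v),r=cv2.minEnclosingCircle(pts); e=cv2.fitEllipse(cv2.convexHull(pts)); 
    p=onz(c,*e[0],z)[:2]; d=p-hub
    print("ring px",np.round(e[0],1),np.round(e[1],1),"n",k.sum(),"pos",p.round(4),"r %.4f ang %.2f deg"%(np.hypot(*d),np.degrees(np.arctan2(d[1],d[0]))%360))
    return e[0]
def drag(deg_list,hub=HUB):
    from cell import get_state
    s=get_state(); p=s["tcp_pos"]; R0=R.from_quat(s["tool_rot"])
    for a in deg_list:
        Z=R.from_rotvec([0,0,np.radians(a)]); q=p.copy(); d=np.r_[p[:2]-hub,0]; q=np.r_[hub,p[2]]+Z.apply(d)
        rv=(R0.inv()*(Z*R0)).as_rotvec(); t=R0.inv().apply(q-p)
        print("%.3f %.3f %.3f %.4f %.4f %.4f 1;"%(*rv,*t))
E
python3 - <<'E'
from h import *
from cell import get_state,camera
c=camera("top"); hole(c,hint=(207.3,143.3))
print(get_state()["ft_force"].round(2))
drag([3,8,15,23,31,39,44,47])
E
```

```text
ring px [206.4 142.7] [9.1 9.3] n 54 pos [ 0.5803 -0.1148] r 0.0699 ang 7.11 deg
[-0.7   0.85  3.59]
0.000 -0.052 0.000 -0.0000 -0.0000 -0.0022 1;
0.000 -0.140 0.000 0.0001 -0.0000 -0.0060 1;
0.000 -0.262 0.001 0.0010 -0.0000 -0.0112 1;
0.000 -0.401 0.001 0.0026 -0.0001 -0.0169 1;
0.001 -0.541 0.002 0.0051 -0.0001 -0.0224 1;
0.001 -0.681 0.002 0.0083 -0.0001 -0.0274 1;
0.001 -0.768 0.003 0.0107 -0.0001 -0.0303 1;
0.001 -0.820 0.003 0.0122 -0.0001 -0.0320 1;
```

```bash
python3 -m inch '0 -0.052 0 0 0.0002 -0.0022 1; 0 -0.14 0 0.0001 0.0002 -0.006 1; 0 -0.262 0.001 0.001 0.0002 -0.0112 1; 0 -0.401 0.001 0.0026 0.0002 -0.0169 1; 0.001 -0.541 0.002 0.0051 0.0002 -0.0224 1; 0.001 -0.681 0.002 0.0083 0.0002 -0.0274 1; 0.001 -0.768 0.003 0.0107 0.0002 -0.0303 1; 0.001 -0.82 0.003 0.0122 0.0002 -0.032 1'
python3 - <<'E'
from h import *
from cell import get_state,camera
c=camera("top"); s=camera("side")
print(get_state()["ft_force"].round(2), get_state()["tcp_pos"].round(4))
crop(c,150,110,130,130,4,"pics/t4.png"); crop(s,205,120,140,140,4,"pics/s4.png")
a=[cv2.resize(cv2.imread(f"pics/{n}4.png"),(400,400)) for n in "ts"]; cv2.imwrite("pics/ts4.png",np.hstack(a))
drag([5,11,19,27,35,43,49,52])
E
```

```text
time: 5.62
tcp_pos: [0.4806, -0.0929, 0.0675]
tool_rot: [-0.657, 0.258, -0.259, 0.659]
ft_force: [-0.9, 0.5, 4.2]
finger_gap: 0.0005
[-0.98  0.19  3.63] [ 0.4805 -0.093   0.0674]
0.000 -0.087 0.000 0.0000 -0.0000 -0.0038 1;
0.000 -0.192 0.001 0.0005 -0.0000 -0.0083 1;
0.000 -0.332 0.001 0.0019 -0.0000 -0.0141 1;
0.000 -0.471 0.002 0.0040 -0.0001 -0.0197 1;
0.000 -0.611 0.002 0.0070 -0.0001 -0.0250 1;
0.000 -0.750 0.003 0.0106 -0.0001 -0.0298 1;
0.000 -0.855 0.003 0.0137 -0.0001 -0.0330 1;
0.000 -0.908 0.003 0.0154 -0.0001 -0.0345 1;
```

View pics/ts4.png

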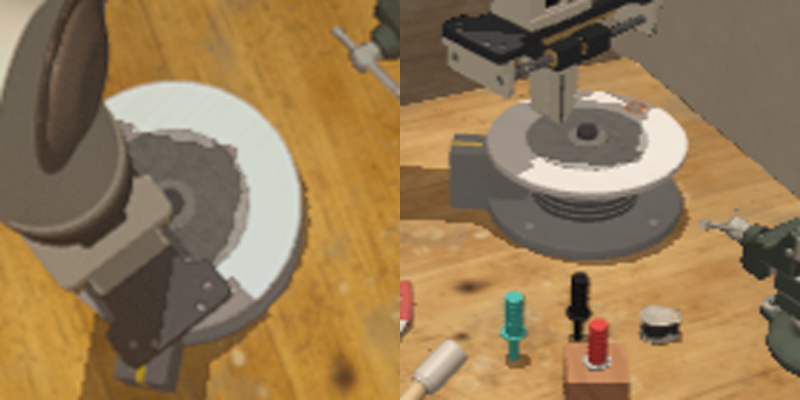

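Side view shows the ring at about (288,157), so it followed the drag by roughly 47°. Continuing.

```bash
python3 -m inch '0 -0.087 0 0 0.0001 -0.0038 1; 0 -0.192 0.001 0.0005 0.0001 -0.0083 1; 0 -0.332 0.001 0.0019 0.0001 -0.0141 1; 0 -0.471 0.002 0.004 0.0001 -0.0197 1; 0 -0.611 0.002 0.007 0.0001 -0.025 1; 0 -0.75 0.003 0.0106 0.0001 -0.0298 1; 0 -0.855 0.003 0.0137 0.0001 -0.033 1; 0 -0.908 0.003 0.0154 0.0001 -0.0345 1'
python3 - <<'E'
from h import *
from cell import get_state,camera
c=camera("top"); s=camera("side")
st=get_state(); print(st["ft_force"].round(2), st["tcp_pos"].round(4), st["qpos"].round(2))
crop(c,150,110,130,130,4,"pics/t5.png"); crop(s,205,120,140,140,4,"pics/s5.png")
a=[cv2.resize(cv2.imread(f"pics/{n}5.png"),(400,400)) for n in "ts"]; cv2.imwrite("pics/ts5.png",np.hstack(a))
drag([5,11,19,27,35,43,49,52])
E
```

```text
time: 6.72
tcp_pos: [0.4673, -0.1292, 0.0671]
tool_rot: [-0.704, -0.055, 0.056, 0.706]
ft_force: [-2.3, -0.6, 5.9]
finger_gap: 0.0005
[-3.2  -0.45  5.76] [ 0.4674 -0.1294  0.0671] [ 0.47  0.43 -0.3   2.08  0.2   0.66  1.76]
-0.000 -0.087 0.000 0.0001 -0.0000 -0.0038 1;
-0.000 -0.192 0.001 0.0006 -0.0000 -0.0084 1;
-0.000 -0.332 0.001 0.0021 -0.0000 -0.0144 1;
-0.001 -0.471 0.001 0.0043 -0.0001 -0.0201 1;
-0.001 -0.611 0.002 0.0074 -0.0001 -0.0254 1;
-0.001 -0.750 0.002 0.0111 -0.0001 -0.0303 1;
-0.001 -0.855 0.003 0.0144 -0.0001 -0.0336 1;
-0.001 -0.908 0.003 0.0161 -0.0001 -0.0351 1;
```

View pics/ts5.png

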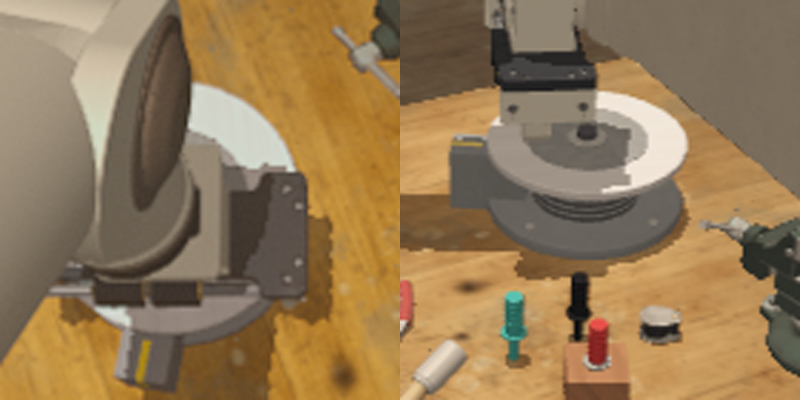

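```bash
python3 -m inch '0 0 0 0 -0.0004 0 1; 0 0 0 0 -0.0008 0 1;0 0 0 0 -0.005 0 1; 0 0 0 0 -0.012 0 1;0 0 0 0 -0.025 0 1'
python3 - <<'E'
from h import *
from cell import get_state,camera
c=camera("top"); s=camera("side")
st=get_state(); print(st["ft_force"].round(2), st["tcp_pos"].round(4))
crop(s,205,120,140,140,5,"pics/s6.png")
a=np.radians(50); goal([HUB[0]+.042*np.cos(a),HUB[1]+.042*np.sin(a),.075],down(a-np.pi/2))
E
```

```text
time: 7.45
tcp_pos: [0.467, -0.1292, 0.0924]
tool_rot: [-0.704, -0.054, 0.056, 0.706]
ft_force: [0.6, -0.9, 0.1]
finger_gap: 0.0011
[ 1.13 -1.12  0.47] [ 0.4687 -0.1298  0.0938]
t=7.55 tcp [ 0.4687 -0.1298  0.0938] F [ 1.13 -1.12  0.47] gap 0.0005
ROW  -0.0023 2.4252 -0.0016  0.0744 0.0189 0.0271
```

View pics/s6.png

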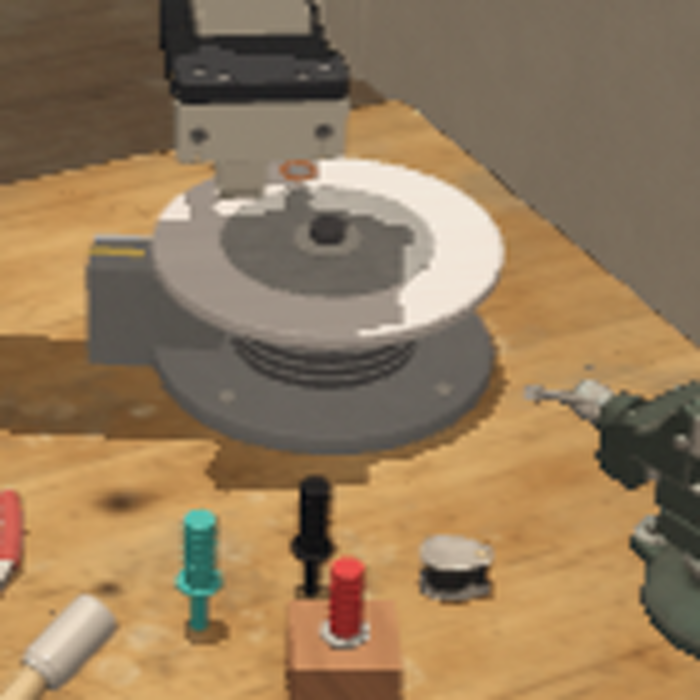

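Run:
```python
from h import *
a=np.radians(50); goal([HUB[0]+.042*np.cos(a),HUB[1]+.042*np.sin(a),.072],down(np.radians(10)))
```

```text
t=7.55 tcp [ 0.4687 -0.1298  0.0938] F [ 1.13 -1.12  0.47] gap 0.0005
ROW  -0.0024 1.5526 -0.0004  0.0744 0.0219 0.0271
```

```bash
python3 -m inch '-0.002 1.553 0 0.0744 0 0.0271 1;-0.002 1.553 0 0.0744 0 0.0271 1;-0.002 1.553 0 0.0744 0 0.0271 1;-0.002 1.553 0 0.0744 0 0.0271 1;-0.002 1.553 0 0.0744 0 0.0271 1;-0.002 1.553 0 0.0744 0.005 0.0271 1;-0.002 1.553 0 0.0744 0.015 0.0271 1;-0.002 1.553 0 0.0744 0.021 0.0271 1'
python3 - <<'E'
from h import *
from cell import get_state,camera
s=camera("side"); 
crop(s,205,120,140,140,5,"pics/s7.png")
hole(s,hint=(264.6,154))
c=camera("top"); crop(c,150,110,130,130,5,"pics/t7.png")
a=np.radians(50); goal([HUB[0]+.042*np.cos(a),HUB[1]+.042*np.sin(a),.069],down(np.radians(10)))
E
```

```text
time: 8.55
tcp_pos: [0.5378, -0.0913, 0.0727]
tool_rot: [-0.552, 0.442, -0.442, 0.552]
ft_force: [0.0, 0.2, 0.7]
finger_gap: 0.0002
ring px [262.3 151.1] [ 6.7 11.9] n 21 pos [ 0.4894 -0.0411] r 0.0851 ang 104.71 deg
t=8.65 tcp [ 0.5375 -0.0911  0.0724] F [-0.39 -0.87 -0.38] gap 0.0005
ROW  0.0010 0.0517 -0.0007  0.0004 0.0034 0.0004
```

View pics/s7.png

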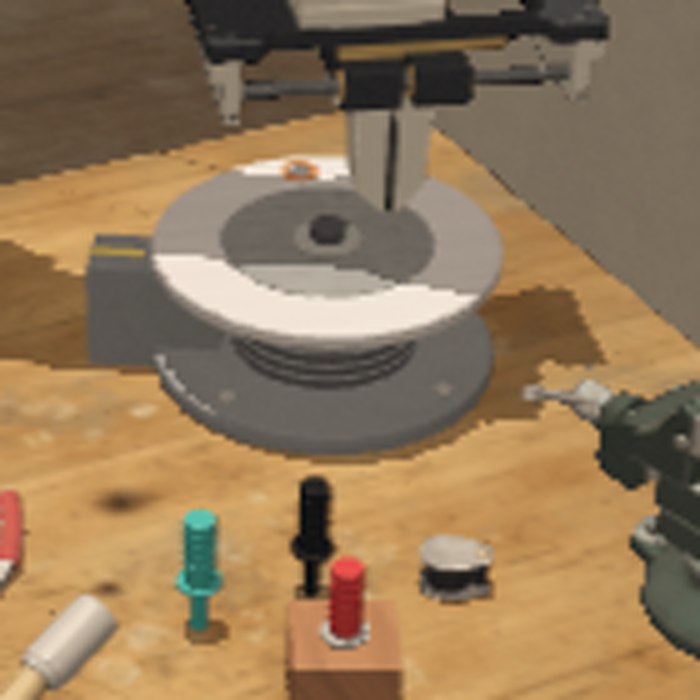

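```bash
python3 - <<'E'
from h import *
from cell import get_state,camera
s=camera("side"); p=onz(s,264.9,153.6,.067)[:2]-HUB; print(p,np.degrees(np.arctan2(p[1],p[0])))
E
python3 -m inch '0 0 0 0 0.0035 0 1;0 0 0 0 0.0037 0 1'
python3 -m inch '0 0 0 0 0.0007 0 1;0 0 0 0 0.0007 0 1'
```

```text
[-0.01440822  0.06998332] 101.63354894771759
time: 8.95
tcp_pos: [0.5377, -0.0911, 0.0691]
tool_rot: [-0.555, 0.439, -0.438, 0.555]
ft_force: [-0.2, 0.4, -1.2]
finger_gap: 0.0008
time: 9.2
tcp_pos: [0.538, -0.0913, 0.0686]
tool_rot: [-0.555, 0.439, -0.438, 0.555]
ft_force: [-0.5, -0.3, 0.8]
finger_gap: 0.0002
```

```bash
python3 -m inch '0 0 0 0 0.0006 0 1;0 0 0 0 0.0006 0 1'
python3 - <<'E'
from h import *
drag([4,10,18,27,36,44,50,53])
E
```

```text
time: 9.45
tcp_pos: [0.5383, -0.0914, 0.0683]
tool_rot: [-0.554, 0.439, -0.439, 0.555]
ft_force: [0.3, -0.8, 3.0]
finger_gap: 0.0004
-0.000 -0.070 0.000 -0.0023 -0.0000 -0.0018 1;
-0.000 -0.175 0.000 -0.0055 -0.0000 -0.0049 1;
-0.000 -0.314 0.000 -0.0093 -0.0000 -0.0094 1;
-0.000 -0.471 0.000 -0.0127 -0.0000 -0.0150 1;
-0.000 -0.628 0.000 -0.0152 -0.0000 -0.0212 1;
-0.000 -0.768 0.000 -0.0166 -0.0000 -0.0269 1;
-0.000 -0.873 0.000 -0.0171 -0.0000 -0.0313 1;
-0.000 -0.925 0.000 -0.0172 -0.0000 -0.0335 1;
```

```bash
python3 -m inch '0 -0.07 0 -0.0023 0 -0.0018 1; 0 -0.175 0 -0.0055 0.0001 -0.0049 1; 0 -0.314 0 -0.0093 0.0001 -0.0094 1; 0 -0.471 0 -0.0127 0.0001 -0.015 1; 0 -0.628 0 -0.0152 0.0001 -0.0212 1; 0 -0.768 0 -0.0166 0.0001 -0.0269 1; 0 -0.873 0 -0.0171 0.0001 -0.0313 1; 0 -0.925 0 -0.0172 0.0001 -0.0335 1'
python3 - <<'E'
from h import *
from cell import get_state,camera
c=camera("top"); s=camera("side")
st=get_state(); print(st["ft_force"].round(2), st["tcp_pos"].round(4), st["qpos"].round(2))
crop(c,150,110,130,130,4,"pics/t8.png"); crop(s,205,120,140,140,4,"pics/s8.png")
a=[cv2.resize(cv2.imread(f"pics/{n}8.png"),(400,400)) for n in "ts"]; cv2.imwrite("pics/ts8.png",np.hstack(a))
E
```

```text
time: 10.45
tcp_pos: [0.5016, -0.0829, 0.0684]
tool_rot: [-0.692, 0.144, -0.145, 0.692]
ft_force: [0.2, -0.9, 2.7]
finger_gap: 0.0006
[-0.08 -0.5   2.94] [ 0.5016 -0.0828  0.0683] [ 0.27  0.45 -0.2   2.03  0.14  0.67  1.15]
```

View pics/ts8.png

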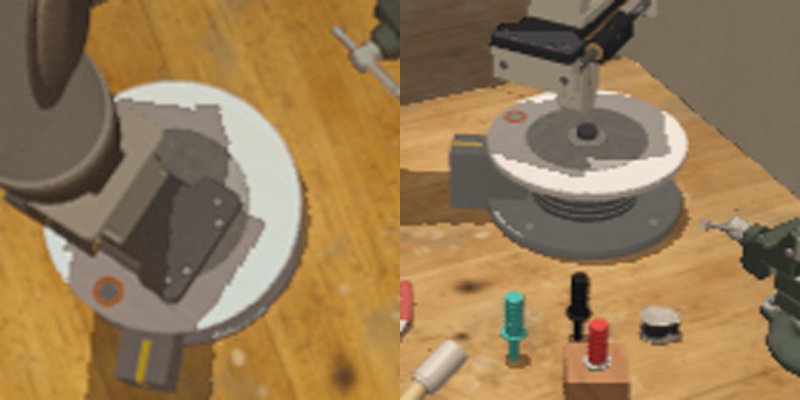

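Ring is now visible in the top view at about (185,204) and in the side view at (245,161). Measuring the remaining angle.

Run:
```python
from h import *
from cell import get_state,camera
c=camera("top"); hole(c,hint=(184.7,204.2))
s=camera("side"); hole(s,hint=(244.8,160.5))
drag([4,10,16,20,22,24,26]);
```

```text
ring px [184.6 204.3] [ 9.7 10. ] n 51 pos [ 0.4473 -0.0939] r 0.0702 ang 155.04 deg
ring px [242.7 160.2] [ 9.6 16.4] n 22 pos [ 0.443  -0.0928] r 0.0746 ang 155.69 deg
0.000 -0.070 0.000 -0.0023 -0.0000 -0.0018 1;
0.000 -0.175 0.000 -0.0055 -0.0000 -0.0048 1;
0.000 -0.279 0.000 -0.0083 -0.0000 -0.0081 1;
0.000 -0.349 0.000 -0.0100 -0.0000 -0.0105 1;
0.000 -0.384 0.000 -0.0108 -0.0000 -0.0117 1;
0.000 -0.419 0.000 -0.0116 -0.0000 -0.0129 1;
0.000 -0.454 0.000 -0.0123 -0.0000 -0.0142 1;
```

```bash
python3 -m inch '0 -0.07 0 -0.0023 0 -0.0018 1; 0 -0.175 0 -0.0055 0.0001 -0.0048 1; 0 -0.279 0 -0.0083 0.0001 -0.0081 1; 0 -0.349 0 -0.01 0.0001 -0.0105 1; 0 -0.384 0 -0.0108 0.0001 -0.0117 1; 0 -0.419 0 -0.0116 0.0001 -0.0129 1; 0 -0.436 0 -0.0119 0.0001 -0.0136 1; 0 -0.436 0 -0.0119 0.0001 -0.0136 1'
python3 - <<'E'
from h import *
from cell import get_state,camera
c=camera("top"); s=camera("side"); import pickle; pickle.dump((c,s),open("c9.pkl","wb"))
st=get_state(); print(st["ft_force"].round(2), st["tcp_pos"].round(4))
crop(c,150,110,130,130,4,"pics/t9.png"); crop(s,205,120,140,140,4,"pics/s9.png")
a=[cv2.resize(cv2.imread(f"pics/{n}9.png"),(400,400)) for n in "ts"]; cv2.imwrite("pics/ts9.png",np.hstack(a))
E
```

```text
time: 11.65
tcp_pos: [0.4856, -0.0902, 0.0682]
tool_rot: [-0.707, -0.008, 0.007, 0.707]
ft_force: [-0.7, 1.4, 3.9]
finger_gap: 0.0004
[-0.57  0.77  4.06] [ 0.4856 -0.0902  0.0682]
```

View pics/ts9.png

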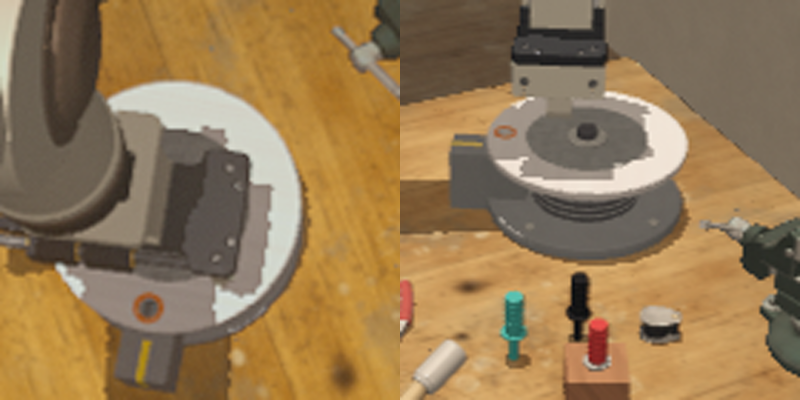

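The hole now lies in line with the yellow mark (top px ~(198,209)). Lifting off gently, then measuring precisely with the gripper out of the way.

```bash
python3 -m inch '0 0 0 0 -0.0003 0 1; 0 0 0 0 -0.0007 0 1;0 0 0 0 -0.003 0 1; 0 0 0 0 -0.012 0 1;0 0 0 0 -0.06 0 1;0 0 0 0 -0.11 0 1'
python3 - <<'E'
from h import *
import pickle
from cell import get_state,camera
c=camera("top"); s=camera("side"); pickle.dump((c,s),open("c10.pkl","wb"))
hole(c,hint=(198,209)); hole(s,hint=(241.5,166)); 
crop(c,150,130,110,110,5,"pics/t10.png"); crop(s,215,130,100,80,5,"pics/s10.png")
goal([.527,-.300,.15],down(0))
E
```

```text
time: 12.5
tcp_pos: [0.4849, -0.09, 0.1794]
tool_rot: [-0.707, -0.007, 0.008, 0.707]
ft_force: [1.1, -0.2, 1.4]
finger_gap: 0.0007
ring px [198.  209.5] [9.7 9.8] n 54 pos [ 0.4409 -0.1223] r 0.0701 ang 178.99 deg
ring px [239.9 166. ] [ 4.4 10.5] n 21 pos [ 0.4385 -0.1214] r 0.0725 ang 178.31 deg
t=12.60 tcp [ 0.4896 -0.0907  0.184 ] F [ 1.18  0.26 -0.3 ] gap 0.0003
ROW  -0.0071 1.5921 0.0104  0.0326 0.0348 -0.2100
```

View pics/t10.png

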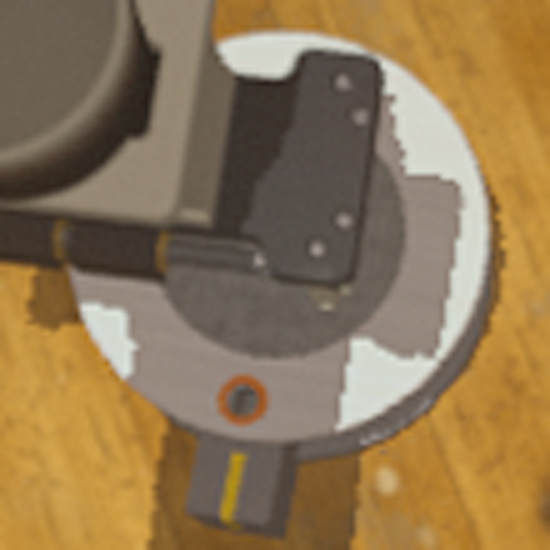

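View pics/s10.png

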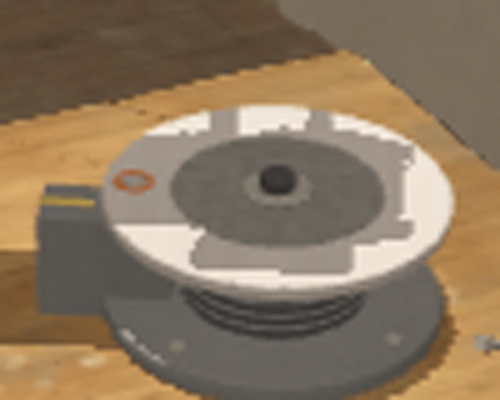

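Run:
```python
from h import *
import pickle
from scipy.optimize import least_squares
for f,nm in (("c1.pkl","c1"),("c10.pkl","c10")):
    for c,n in zip(pickle.load(open(f,"rb")),("top","side")):
        S=4000; im=rect(c,.405,-.1235,.055,.03,S,f"pics/y_{nm}_{n}.png")
        hsv=cv2.cvtColor(im,cv2.COLOR_BGR2HSV).astype(int)
        m=(hsv[...,0]>21)&(hsv[...,0]<36)&(hsv[...,1]>130)
        v,u=np.nonzero(m); x=.405+.03-(v+.5)/S; y=-.1235+.03-(u+.5)/S
        d=cv2.fitLine(np.column_stack([x,y]).astype('f4'),cv2.DIST_HUBER,0,.001,.001).ravel()
        print(nm,n,m.sum(),"x",x.min().round(4),x.max().round(4),"mean",d[2:].round(4),"dir deg",np.degrees(np.arctan2(d[1],d[0])).round(1),"y at slot",(d[3]+(.441-d[2])*d[1]/d[0]).round(4))
a=[cv2.resize(cv2.imread(f"pics/y_{k}.png"),(240,240)) for k in("c1_top","c10_top","c1_side")]
cv2.imwrite("pics/y.png",np.hstack(a))
# felt disc centre from c1
for c,n in zip(pickle.load(open("c1.pkl","rb")),("top","side")):
    im=rect(c,.511,-.1235,.067,.1,4000,None); g=cv2.GaussianBlur(cv2.cvtColor(im,cv2.COLOR_BGR2HSV)[...,2],(0,0),8).astype(float)
    for r0,lo,hi in ((.052,.042,.06),(.085,.078,.094)):
        P=[]
        for a in np.radians(np.arange(0,360,4)):
            rr=np.arange(lo,hi,.0002); X=rr*np.cos(a);Y=rr*np.sin(a)
            val=cv2.remap(g.astype('f4'),((.1-Y)*4000-.5).astype('f4')[None],((.1-X)*4000-.5).astype('f4')[None],1)[0]
            k=np.argmax(np.abs(np.diff(val))); P.append((X[k],Y[k]))
        P=np.array(P); f=least_squares(lambda x:np.hypot(*(P-x[:2]).T)-x[2],[0,0,r0],loss='soft_l1',f_scale=.0005)
        print(n,r0,(f.x+[.511,-.1235,0]).round(4),np.median(np.abs(f.fun)).round(4))
```

```text
c1 top 1921 x 0.3924 0.4206 mean [ 0.4068 -0.1225] dir deg -1.0 y at slot -0.1231
c1 side 98 x 0.3949 0.4026 mean [ 0.3998 -0.1231] dir deg 8.1 y at slot -0.1173
c10 top 1825 x 0.3931 0.4206 mean [ 0.4071 -0.1225] dir deg -1.0 y at slot -0.1231
c10 side 338 x 0.3976 0.4196 mean [ 0.4106 -0.1221] dir deg 0.9 y at slot -0.1216
top 0.052 [ 0.5107 -0.1245  0.052 ] 0.0004
top 0.085 [ 0.5106 -0.1246  0.0845] 0.0006
side 0.052 [ 0.5119 -0.1225  0.0526] 0.0005
side 0.085 [ 0.5115 -0.1238  0.0854] 0.0005
```

View pics/y.png

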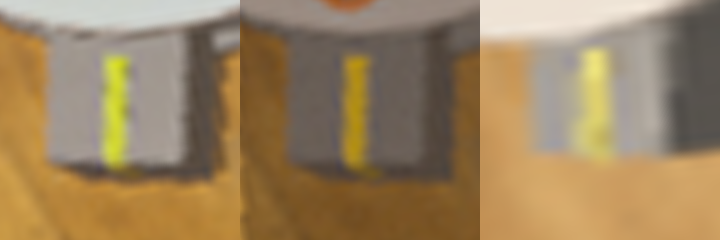

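Hole is about 0.7 mm from the slot line in the top view, which is well inside the clearance. Now the pin; refining its position in the same cameras, so that calibration bias cancels in the pin-to-hole vector.

Run:
```python
from h import *
import pickle
c,s=pickle.load(open("c1.pkl","rb"))
S=5000
for cc,n in ((c,"top"),(s,"side")):
  for z in (.069,.037,.034):
    rect(cc,.527,-.378,z,.035,S,f"pics/p_{n}_{int(z*1000)}.png")
rows=[np.hstack([cv2.resize(cv2.imread(f"pics/p_{n}_{z}.png"),(250,250)) for z in (69,37,34)]) for n in("top","side")]
cv2.imwrite("pics/p.png",np.vstack(rows))
goal([.527,-.378,.12],down(0))
s10=pickle.load(open("c10.pkl","rb"))
print("hole side",onz(s10[1],215+133/5-.4,130+181/5-.4,.0675), "top",onz(s10[0],198,209.5,.0675))
```

```text
t=12.60 tcp [ 0.4896 -0.0907  0.184 ] F [ 1.18  0.26 -0.3 ] gap 0.0003
ROW  -0.0071 1.5921 0.0104  0.0306 0.0650 -0.2879
hole side [ 0.44162743 -0.1211391   0.0675    ] top [ 0.4407797  -0.12231003  0.0675    ]
```

View pics/p.png

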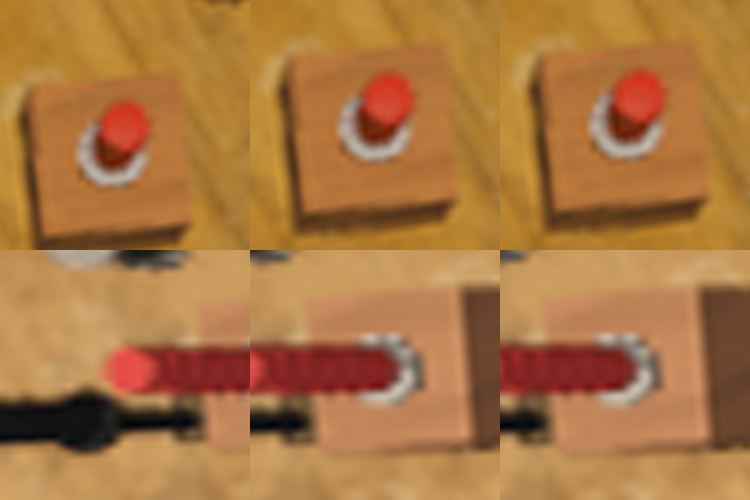

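```bash
python3 -m inch '-0.007 1.592 0.01 0.0313 0.05 -0.2887 0.6;-0.007 1.592 0.01 0.0313 0.05 -0.2887 0.6;-0.007 1.592 0.01 0.0313 0.05 -0.2887 0.6;-0.007 1.592 0.01 0.0313 0.05 -0.2887 0.6;-0.007 1.592 0.01 0.0313 0.05 -0.2887 0.6;-0.007 1.592 0.01 0.0313 0.05 -0.2887 0.6;-0.007 1.592 0.01 0.0313 0.05 -0.2887 0.6;-0.007 1.592 0.01 0.0313 0.05 -0.2887 0.6' 20
python3 - <<'E'
from h import *
goal([.5272,-.3787,.085],down(0))
E
```

```text
time: 13.6
tcp_pos: [0.5271, -0.3787, 0.1345]
tool_rot: [-0.521, 0.478, -0.478, 0.521]
ft_force: [-0.6, 1.0, 0.0]
finger_gap: 0.0367
t=13.60 tcp [ 0.5271 -0.3787  0.1345] F [-0.56  1.    0.05] gap 0.0367
ROW  0.0004 0.0856 -0.0005  0.0000 0.0495 0.0001
```

```bash
python3 -m inch '0 0.086 0 0 0.02 0 0.6;0 0.086 0 0 0.0495 0 0.6;0 0.086 0 0 0.0495 0 0.6'
python3 - <<'E'
from h import *
from cell import camera
s=camera("side"); crop(s,225,150,110,130,5,"pics/s11.png")
c=camera("top"); crop(c,260,130,110,110,5,"pics/t11.png")
goal([.5272,-.3787,.041],down(0))
E
```

```text
time: 13.98
tcp_pos: [0.525, -0.3771, 0.0824]
tool_rot: [-0.5, 0.502, -0.498, 0.5]
ft_force: [0.5, 0.0, -0.0]
finger_gap: 0.0366
t=14.07 tcp [ 0.527  -0.3787  0.0852] F [ 0.94 -0.16  0.12] gap 0.0366
ROW  0.0007 -0.0004 -0.0007  0.0000 0.0442 0.0002
```

View pics/s11.png

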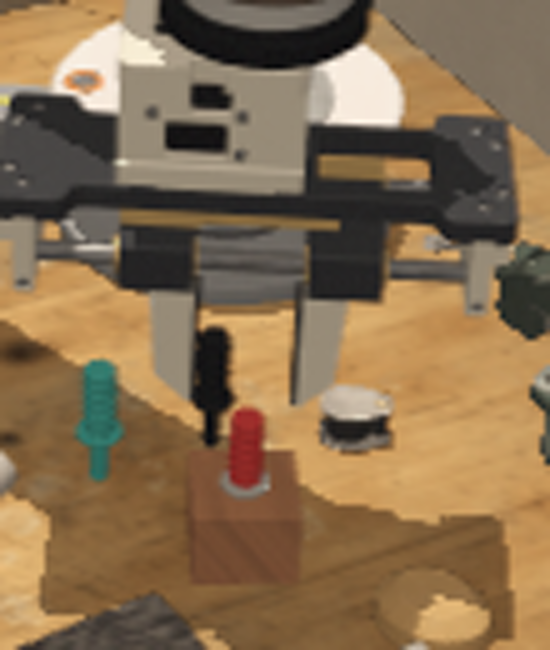

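Jaws straddle the red pin (pin px ~(274,239), centred between the fingers). Descend and grip.

```bash
python3 -m inch '0 0 0 0 0.012 0 0.6;0 0 0 0 0.026 0 0.6;0 0 0 0 0.038 0 0.6;0 0 0 0 0.0442 0 0.6;0 0 0 0 0.0442 0 0.7;0 0 0 0 0.0442 0 1;0 0 0 0 0.0442 0 1' 20
python3 -m inch '0 0 0 0 0 0 1;0 0 0 0 0 0 1' 20
python3 - <<'E'
from h import *
goal([.5272,-.3787,.1],down(0))
E
```

```text
time: 14.95
tcp_pos: [0.5275, -0.379, 0.0416]
tool_rot: [0.5, -0.5, 0.5, -0.5]
ft_force: [-0.3, -0.3, -0.3]
finger_gap: 0.0132
time: 15.2
tcp_pos: [0.5276, -0.379, 0.0418]
tool_rot: [0.5, -0.5, 0.5, -0.5]
ft_force: [0.0, 0.1, -0.6]
finger_gap: 0.0131
t=15.20 tcp [ 0.5276 -0.379   0.0418] F [ 0.05  0.06 -0.6 ] gap 0.0131
ROW  -0.0005 -0.0004 0.0001  -0.0003 -0.0582 -0.0003
```

```bash
python3 -m inch '0 0 0 0 -0.008 0 1;0 0 0 0 -0.02 0 1;0 0 0 0 -0.04 0 1;0 0 0 0 -0.07 0 1;0 0 0 0 -0.085 0 1;0 0 0 0 -0.085 0 1'
python3 - <<'E'
from h import *
from cell import camera
s=camera("side"); crop(s,225,130,110,130,5,"pics/s12.png")
goal([.4413,-.1225,.125],down(0))
E
```

```text
time: 15.95
tcp_pos: [0.5286, -0.3798, 0.129]
tool_rot: [0.5, -0.499, 0.502, -0.5]
ft_force: [0.2, 0.3, -1.3]
finger_gap: 0.0134
t=16.00 tcp [ 0.5277 -0.3791  0.1275] F [-0.25 -0.33 -0.76] gap 0.0134
ROW  -0.0015 -0.0004 0.0007  -0.2566 0.0022 -0.0866
```

View pics/s12.png

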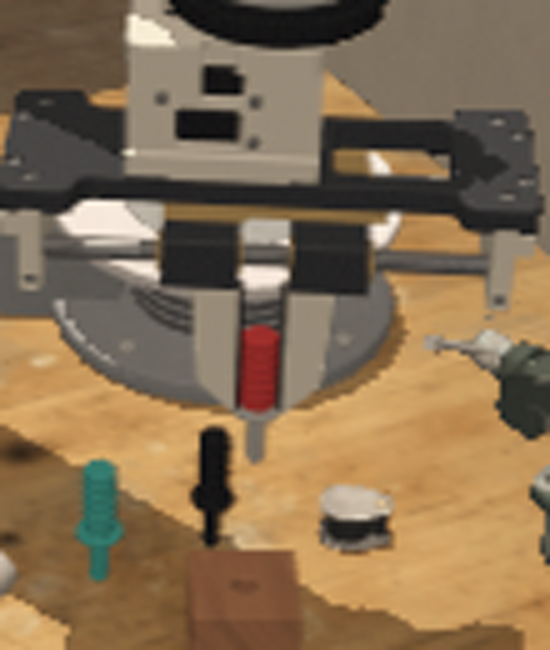

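The pin is out and held upright, stand empty, neighbours unmoved. Carry it to above the hole.

```bash
python3 -m inch '-0.001 0 0 -0.04 0.002 -0.014 1;-0.001 0 0 -0.09 0.002 -0.03 1;-0.001 0 0 -0.14 0.002 -0.047 1;-0.001 0 0 -0.19 0.002 -0.064 1;-0.001 0 0 -0.23 0.002 -0.078 1;-0.001 0 0 -0.25 0.002 -0.0845 1;-0.001 0 0 -0.2566 0.002 -0.0866 1;-0.001 0 0 -0.2566 0.002 -0.0866 1'
python3 - <<'E'
from h import *
from cell import camera
import pickle
s=camera("side"); crop(s,205,110,110,110,5,"pics/s13.png")
c=camera("top"); crop(c,150,130,110,110,5,"pics/t13.png")
pickle.dump((c,s),open("c13.pkl","wb"))
goal([.4413,-.1225,.105],down(0))
E
```

```text
time: 17.0
tcp_pos: [0.4411, -0.1227, 0.1248]
tool_rot: [0.5, -0.5, 0.5, -0.5]
ft_force: [-0.2, -0.6, -0.6]
finger_gap: 0.0132
t=17.10 tcp [ 0.4416 -0.1236  0.125 ] F [ 0.08 -0.29  0.1 ] gap 0.0137
ROW  -0.0006 -0.0018 0.0012  -0.0012 0.0200 -0.0003
```

View pics/s13.png

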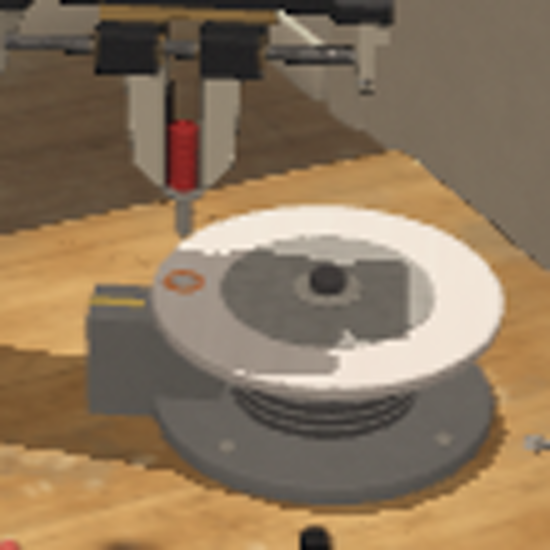

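View pics/t13.png

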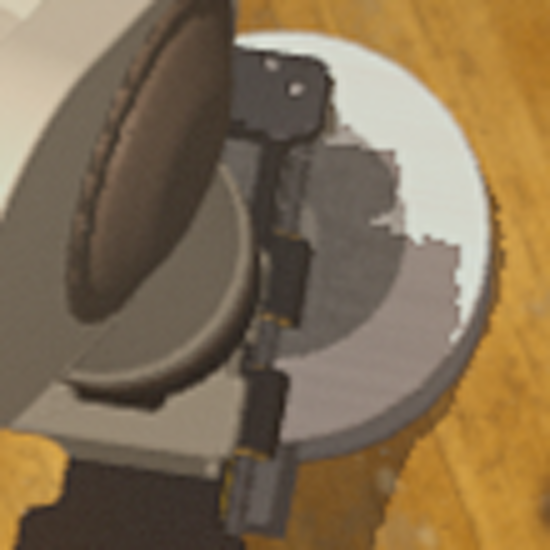

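Run:
```python
from h import *
import pickle
c,s=pickle.load(open("c13.pkl","rb"))
S=lambda u,v:(205+u/5-.4,110+v/5-.4)
crop(s,228,140,28,34,18,"pics/s13b.png")
print(onz(s,*S(184,281),.0685),onz(s,*S(184,231),.0932),onz(s,*S(184,233),.0932))
```

```text
[ 0.44224801 -0.12279234  0.0685    ] [ 0.44169589 -0.11734441  0.0932    ] [ 0.44185785 -0.11930507  0.0932    ]
```

View pics/s13b.png

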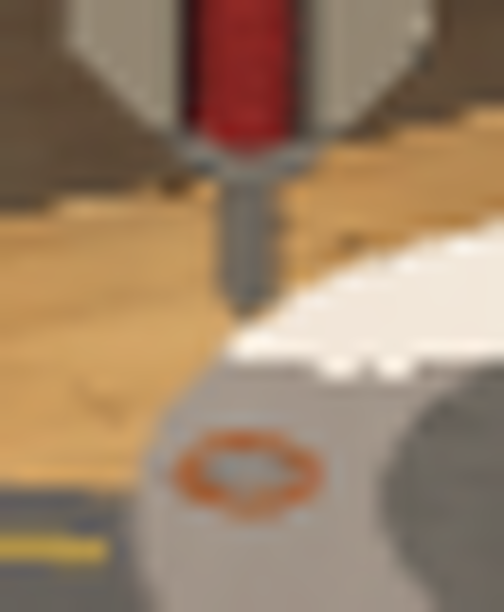

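In the enlarged side view the tip (~(241,157)) hangs directly above the ring centre (~(241,166)), which agrees with the kinematics within ~1 mm. Lowering.

```bash
python3 -m inch '0 0 0 -0.0004 0.008 0 1;0 0 0 -0.0008 0.016 0 1;0 0 0 -0.0008 0.02 0 1;0 0 0 -0.0008 0.021 0 1'
python3 - <<'E'
from h import *
from cell import camera
s=camera("side"); crop(s,215,135,60,50,12,"pics/s14.png")
goal([.4416,-.1228,.095],down(0))
E
```

```text
time: 17.6
tcp_pos: [0.4411, -0.1229, 0.1034]
tool_rot: [0.5, -0.5, 0.501, -0.499]
ft_force: [-0.8, -0.2, -1.0]
finger_gap: 0.0134
t=17.65 tcp [ 0.4413 -0.1229  0.1036] F [ 0.36  0.4  -1.1 ] gap 0.0137
ROW  0.0001 -0.0018 0.0011  -0.0001 0.0086 0.0003
```

View pics/s14.png

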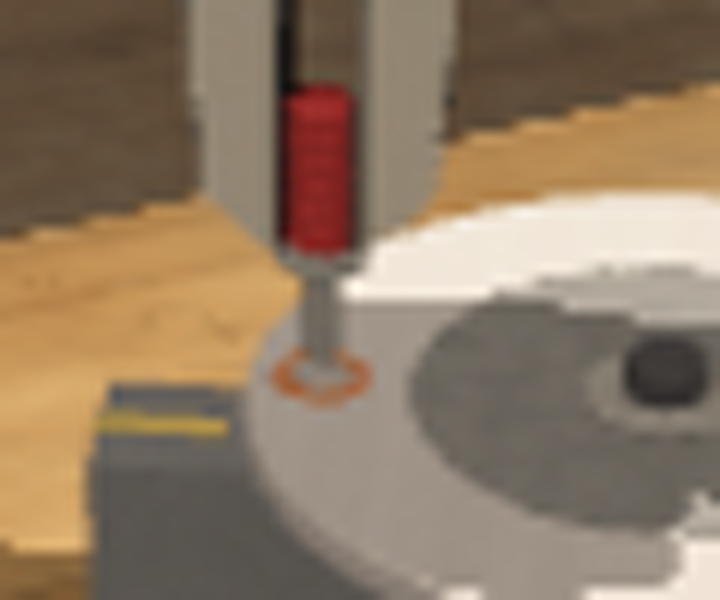

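```bash
python3 -m inch '0 0 0 -0.0006 0.001 0.0003 1;0 0 0 -0.0006 0.003 0.0003 1;0 0 0 -0.0006 0.003 0.0003 1'
python3 -m inch '0 0 0 0 0.001 0 1;0 0 0 0 0.001 0 1'
python3 -m inch '0 0 0 0 0.001 0 1;0 0 0 0 0.001 0 1'
```

```text
time: 18.02
tcp_pos: [0.4415, -0.1222, 0.1005]
tool_rot: [0.5, -0.5, 0.501, -0.499]
ft_force: [-0.0, -0.1, -0.5]
finger_gap: 0.0132
time: 18.27
tcp_pos: [0.4415, -0.1222, 0.0995]
tool_rot: [0.5, -0.5, 0.501, -0.499]
ft_force: [0.4, 0.8, 0.0]
finger_gap: 0.0133
time: 18.52
tcp_pos: [0.4414, -0.1222, 0.0985]
tool_rot: [0.5, -0.5, 0.501, -0.499]
ft_force: [-0.1, -0.6, -0.7]
finger_gap: 0.0135
```

```bash
python3 -m inch '0 0 0 0 0.001 0 1;0 0 0 0 0.001 0 1'
python3 -m inch '0 0 0 0 0.001 0 1;0 0 0 0 0.001 0 1'
```

```text
time: 18.77
tcp_pos: [0.4414, -0.1222, 0.0974]
tool_rot: [0.5, -0.5, 0.501, -0.499]
ft_force: [-0.3, 0.1, 0.2]
finger_gap: 0.0135
time: 19.02
tcp_pos: [0.4413, -0.1221, 0.0963]
tool_rot: [0.5, -0.5, 0.5, -0.499]
ft_force: [0.3, 0.2, 0.2]
finger_gap: 0.0134
```

```bash
python3 -m inch '0 0 0 0 0.001 0 1;0 0 0 0 0.001 0 1'
python3 - <<'E'
from h import *
from cell import camera
s=camera("side"); crop(s,215,135,60,50,12,"pics/s15.png")
goal([.4416,-.1228,.095],down(0))
E
```

```text
time: 19.27
tcp_pos: [0.4412, -0.1221, 0.0952]
tool_rot: [-0.5, 0.5, -0.5, 0.499]
ft_force: [0.8, 0.2, -0.6]
finger_gap: 0.0133
t=19.32 tcp [ 0.4413 -0.1221  0.0952] F [ 0.24 -0.35 -0.43] gap 0.0135
ROW  0.0008 -0.0017 0.0008  0.0007 0.0002 0.0003
```

View pics/s15.png

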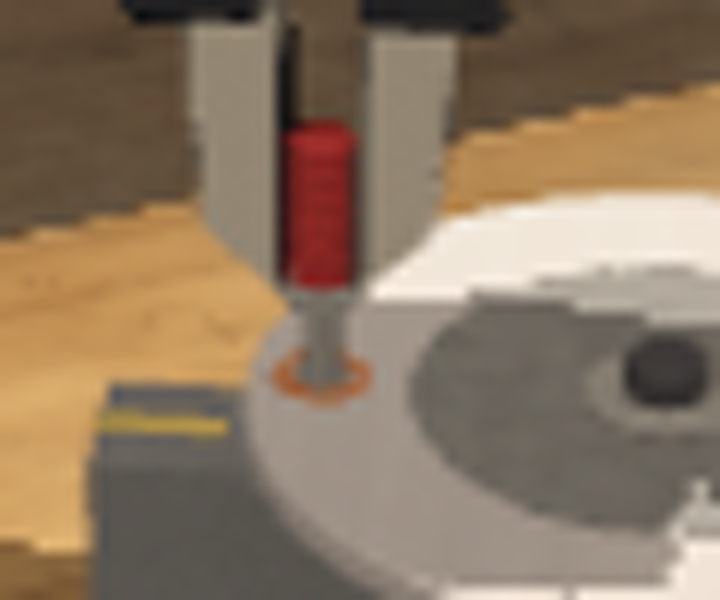

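The shank enters the hole centrally with no force. Continuing down.

```bash
python3 -m inch '0 0 0 0.0002 0.001 0 1;0 0 0 0.0003 0.002 0 1;0 0 0 0.0003 0.002 0 1'
python3 -m inch '0 0 0 0 0.001 0 1;0 0 0 0 0.002 0 1;0 0 0 0 0.002 0 1'
```

```text
time: 19.7
tcp_pos: [0.4411, -0.1224, 0.0931]
tool_rot: [-0.5, 0.5, -0.5, 0.499]
ft_force: [-0.4, -0.2, -0.3]
finger_gap: 0.013
time: 20.08
tcp_pos: [0.4411, -0.1224, 0.091]
tool_rot: [-0.5, 0.501, -0.5, 0.499]
ft_force: [-0.3, -0.3, 0.3]
finger_gap: 0.013
```

```bash
python3 -m inch '0 0 0 0 0.001 0 1;0 0 0 0 0.002 0 1;0 0 0 0 0.002 0 1'
```

```text
time: 20.45
tcp_pos: [0.441, -0.1224, 0.0889]
tool_rot: [-0.5, 0.501, -0.5, 0.499]
ft_force: [0.2, 0.2, -0.4]
finger_gap: 0.0133
```

```bash
python3 -m inch '0 0 0 0 0.001 0 1;0 0 0 0 0.0013 0 1;0 0 0 0 0.0013 0 1'
```

```text
time: 20.82
tcp_pos: [0.441, -0.1224, 0.0876]
tool_rot: [-0.5, 0.501, -0.5, 0.499]
ft_force: [0.2, 0.8, -0.3]
finger_gap: 0.0134
```

```bash
python3 -m inch '0 0 0 0 0.001 0 1;0 0 0 0 0.0013 0 1;0 0 0 0 0.0013 0 1'
```

```text
time: 21.2
tcp_pos: [0.4409, -0.1224, 0.0863]
tool_rot: [-0.5, 0.501, -0.5, 0.499]
ft_force: [0.5, -0.2, -0.4]
finger_gap: 0.0137
```

```bash
python3 -m inch '0 0 0 0 0.001 0.0003 1;0 0 0 0 0.0015 0.0003 1;0 0 0 0 0.0015 0.0003 1'
```

```text
time: 21.58
tcp_pos: [0.4412, -0.1224, 0.0847]
tool_rot: [-0.5, 0.501, -0.5, 0.499]
ft_force: [-0.3, 0.3, -0.1]
finger_gap: 0.0137
```

```bash
python3 -m inch '0 0 0 0 0.001 0.0002 1;0 0 0 0 0.0015 0.0002 1;0 0 0 0 0.0015 0.0002 1'
```

```text
time: 21.95
tcp_pos: [0.4413, -0.1224, 0.0831]
tool_rot: [-0.5, 0.501, -0.5, 0.499]
ft_force: [0.2, -0.2, -1.0]
finger_gap: 0.013
```

```bash
python3 -m inch '0 0 0 0 0.001 0 1;0 0 0 0 0.0015 0 1;0 0 0 0 0.0015 0 1'
```

```text
time: 22.32
tcp_pos: [0.4412, -0.1224, 0.0816]
tool_rot: [-0.5, 0.501, -0.5, 0.499]
ft_force: [-0.7, 0.5, -0.1]
finger_gap: 0.0136
```

```bash
python3 -m inch '0 0 0 0 0.001 0 1;0 0 0 0 0.002 0 1;0 0 0 0 0.002 0 1'
python3 -m inch '0 0 0 0 0.001 0 1;0 0 0 0 0.0015 0 1;0 0 0 0 0.0015 0 1'
```

```text
time: 22.7
tcp_pos: [0.4412, -0.1224, 0.0795]
tool_rot: [-0.5, 0.501, -0.5, 0.499]
ft_force: [0.1, 0.1, -1.4]
finger_gap: 0.0138
time: 23.08
tcp_pos: [0.4411, -0.1224, 0.0779]
tool_rot: [-0.5, 0.501, -0.5, 0.499]
ft_force: [-0.8, -0.1, -0.5]
finger_gap: 0.0137
```

```bash
python3 -m inch '0 0 0 0 0.001 0 1;0 0 0 0 0.001 0 1'
python3 - <<'E'
from h import *
from cell import camera
s=camera("side"); crop(s,215,135,60,50,12,"pics/s16.png")
goal([.4416,-.1228,.095],down(0))
E
```

```text
time: 23.32
tcp_pos: [0.4411, -0.1224, 0.0768]
tool_rot: [-0.5, 0.501, -0.5, 0.499]
ft_force: [-0.6, 0.3, 0.3]
finger_gap: 0.0131
t=23.38 tcp [ 0.4411 -0.1224  0.0769] F [ 0.68 -0.43 -2.  ] gap 0.0136
ROW  0.0024 -0.0017 0.0006  0.0004 -0.0181 0.0005
```

View pics/s16.png

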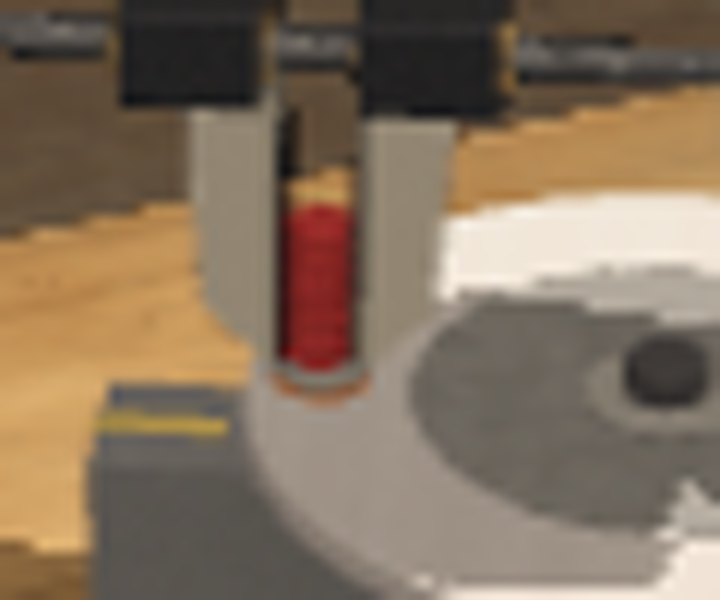

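Collar almost seated, hovering just over the orange ring. Finer steps until contact force shows.

```bash
python3 -m inch '0 0 0 0 0.0006 0 1;0 0 0 0 0.0006 0 1'
```

```text
time: 23.62
tcp_pos: [0.441, -0.1224, 0.0762]
tool_rot: [-0.5, 0.501, -0.5, 0.499]
ft_force: [0.2, -0.1, -0.8]
finger_gap: 0.0132
```

```bash
python3 -m inch '0 0 0 0 0.0006 0 1;0 0 0 0 0.0006 0 1'
```

```text
time: 23.88
tcp_pos: [0.4411, -0.1224, 0.0757]
tool_rot: [-0.5, 0.501, -0.5, 0.499]
ft_force: [-1.0, -0.2, 0.8]
finger_gap: 0.0135
```

```bash
python3 -m inch '0 0 0 0 0.0005 0 1;0 0 0 0 0.0005 0 1'
```

```text
time: 24.12
tcp_pos: [0.441, -0.1224, 0.0752]
tool_rot: [-0.5, 0.501, -0.5, 0.499]
ft_force: [-0.4, -1.0, 1.7]
finger_gap: 0.0136
```

```bash
python3 -m inch '0 0 0 0 0.0005 0 1;0 0 0 0 0.0005 0 1'
```

```text
time: 24.38
tcp_pos: [0.441, -0.1224, 0.0747]
tool_rot: [-0.5, 0.501, -0.5, 0.499]
ft_force: [-1.3, 1.0, 2.1]
finger_gap: 0.0134
```

Seated: force builds to ~3 N and the tip is ~12 mm below the slot mouth. Release and back off.

```bash
python3 -m inch '0 0 0 0 0 0 0.9;0 0 0 0 0 0 0.7;0 0 0 0 0 0 0.6;0 0 0 0 0 0 0.6'
python3 -m inch '0 0 0 0 -0.01 0 0.6;0 0 0 0 -0.03 0 0.6;0 0 0 0 -0.06 0 0.6;0 0 0 0 -0.12 0 0.6;0 0 0 0 -0.15 0 0.6'
python3 -m inch '0 0 0 -0.05 0 0 0.6;0 0 0 -0.11 0 0 0.6;0 0 0 -0.17 0 0 0.6;0 0 0 -0.2 0 0 0.6; 0 0 0 -0.2 0 0 0.6'
python3 - <<'E'
from h import *
from cell import camera,get_state
s=camera("side"); c=camera("top"); crop(s,215,125,80,60,8,"pics/s17.png"); crop(c,150,125,115,120,5,"pics/t17.png")
cv2.imwrite("pics/top17.png",c["pixels"][...,::-1])
print(get_state()["time"],get_state()["ft_force"])
import pickle; pickle.dump((c,s),open("c17.pkl","wb"))
E
```

```text
time: 24.88
tcp_pos: [0.441, -0.1224, 0.0747]
tool_rot: [-0.5, 0.501, -0.5, 0.499]
ft_force: [-0.5, -0.3, -0.0]
finger_gap: 0.035
time: 25.5
tcp_pos: [0.4427, -0.1226, 0.2283]
tool_rot: [0.499, -0.5, 0.501, -0.5]
ft_force: [0.3, 1.3, -1.0]
finger_gap: 0.0366
time: 26.12
tcp_pos: [0.4429, 0.0801, 0.2288]
tool_rot: [-0.5, 0.498, -0.5, 0.501]
ft_force: [-0.5, -0.2, -0.2]
finger_gap: 0.0365
26.225 [ 0.33309323 -0.16434179  1.13079932]
```

View pics/s17.png

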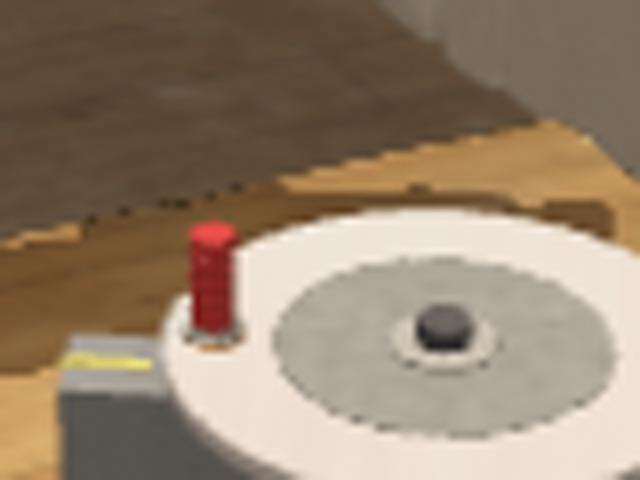

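View pics/t17.png

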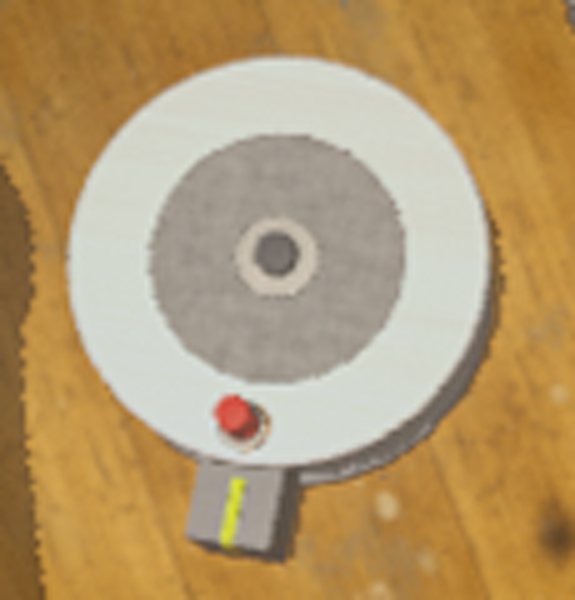

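View pics/top17.png

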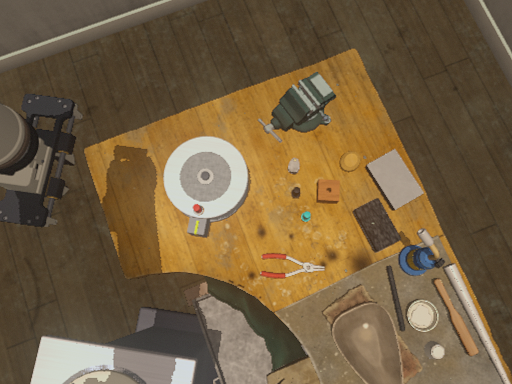

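Run:
```python
from h import *
import pickle
c,s=pickle.load(open("c17.pkl","rb"))
crop(c,186,196,26,24,22,"pics/t18.png"); crop(s,230,148,24,24,22,"pics/s18.png")
a=[cv2.resize(cv2.imread(f"pics/{n}18.png"),(390,390)) for n in"ts"]; cv2.imwrite("pics/ts18.png",np.hstack(a))
for base in (.067,.0675,.0685):
  P=[.4411,-.1224]
  print(base,"top: collar",proj(c,[*P,base+.003]).round(1),"handle top",proj(c,[*P,base+.035]).round(1)," side: collar",proj(s,[*P,base+.003]).round(1),"handle top",proj(s,[*P,base+.035]).round(1))
# red segmentation centroid of handle extents
for cc,n,hint in((c,"top",(197,207)),(s,"side",(241,160))):
    hsv=cv2.cvtColor(cc["pixels"].copy(),cv2.COLOR_RGB2HSV).astype(int)
    m=((hsv[...,0]<4)|(hsv[...,0]>172))&(hsv[...,1]>150); v,u=np.nonzero(m); k=np.hypot(u-hint[0],v-hint[1])<18
    print(n,"u",u[k].min(),u[k].max(),"v",v[k].min(),v[k].max())
```

```text
0.067 top: collar [197.9 209.1] handle top [195.5 206.4]  side: collar [240.9 165.2] handle top [241.  153.6]
0.0675 top: collar [197.9 209.1] handle top [195.5 206.3]  side: collar [240.9 165. ] handle top [241.  153.4]
0.0685 top: collar [197.8 209. ] handle top [195.4 206.3]  side: collar [240.9 164.6] handle top [241. 153.]
top u 194 199 v 205 210
side u 239 243 v 153 165
```

View pics/ts18.png

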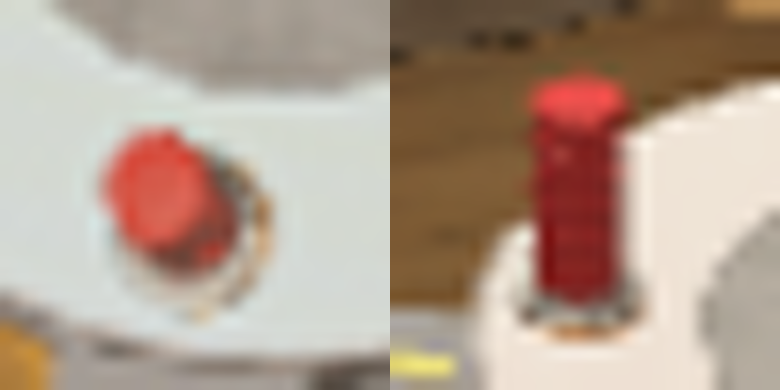

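The pin stands in the hole with the collar at the ring; handle top at side px (241,154), where it should be for z≈0.102. The seating force built up softly, so I'll confirm by pressing lightly on the handle top with the shut fingers.

Run:
```python
from h import *
goal([.441,-.1222,.112],down(0))
```

```text
t=26.23 tcp [0.4431 0.0768 0.2285] F [ 0.33 -0.16  1.13] gap 0.0367
ROW  -0.0025 -0.0016 0.0020  0.1988 0.1169 -0.0021
```

```bash
python3 -m inch '0 0 0 0.05 0 -0.002 1;0 0 0 0.11 0 -0.002 1;0 0 0 0.16 0.01 -0.002 1;0 0 0 0.19 0.04 -0.002 1;0 0 0 0.199 0.08 -0.002 1;0 0 0 0.199 0.105 -0.002 1;0 0 0 0.199 0.115 -0.002 1;0 0 0 0.199 0.1165 -0.002 1' 10
python3 -m inch '0 0 0 0 0.002 0 1;0 0 0 0 0.004 0 1;0 0 0 0 0.004 0 1'
python3 -m inch '0 0 0 0 0.002 0 1;0 0 0 0 0.002 0 1'
```

```text
time: 27.22
tcp_pos: [0.4407, -0.1231, 0.1123]
tool_rot: [0.499, -0.5, 0.502, -0.499]
ft_force: [0.4, -0.8, -0.4]
finger_gap: -0.0001
time: 27.6
tcp_pos: [0.441, -0.1231, 0.1087]
tool_rot: [0.499, -0.499, 0.502, -0.499]
ft_force: [1.2, 0.1, 0.0]
finger_gap: 0.0006
time: 27.85
tcp_pos: [0.441, -0.123, 0.1067]
tool_rot: [0.499, -0.499, 0.502, -0.499]
ft_force: [-0.9, -0.2, -0.5]
finger_gap: 0.0006
```

```bash
python3 -m inch '0 0 0 0 0.001 0 1;0 0 0 0 0.0015 0 1;0 0 0 0 0.0015 0 1'
python3 -m inch '0 0 0 0 0.0007 0 1;0 0 0 0 0.0007 0 1'
```

```text
time: 28.22
tcp_pos: [0.441, -0.123, 0.1051]
tool_rot: [0.499, -0.499, 0.502, -0.499]
ft_force: [0.2, 0.2, -0.7]
finger_gap: 0.0004
time: 28.48
tcp_pos: [0.4409, -0.123, 0.1044]
tool_rot: [0.499, -0.499, 0.502, -0.499]
ft_force: [-0.6, 0.1, 0.8]
finger_gap: 0.001
```

```bash
python3 -m inch '0 0 0 0 0.0007 0 1;0 0 0 0 0.0007 0 1'
```

```text
time: 28.72
tcp_pos: [0.4409, -0.123, 0.1036]
tool_rot: [0.499, -0.499, 0.502, -0.499]
ft_force: [-0.9, 0.3, 0.3]
finger_gap: 0.0003
```

```bash
python3 -m inch '0 0 0 0 0.0006 0 1;0 0 0 0 0.0006 0 1'
```

```text
time: 28.98
tcp_pos: [0.4409, -0.123, 0.1031]
tool_rot: [0.499, -0.5, 0.502, -0.499]
ft_force: [-0.4, -0.8, 2.4]
finger_gap: 0.0002
```

```bash
python3 -m inch '0 0 0 0 0.0006 0 1;0 0 0 0 0.0006 0 1'
```

```text
time: 29.22
tcp_pos: [0.4409, -0.123, 0.1025]
tool_rot: [0.499, -0.499, 0.502, -0.499]
ft_force: [-0.3, -0.4, 2.2]
finger_gap: 0.0004
```

```bash
python3 -m inch '0 0 0 0 0.0005 0 1;0 0 0 0 0.0005 0 1'
```

```text
time: 29.48
tcp_pos: [0.441, -0.1231, 0.1021]
tool_rot: [0.499, -0.499, 0.502, -0.499]
ft_force: [-1.5, 1.2, 3.8]
finger_gap: 0.0003
```

Run:
```python
from h import *
from cell import camera,get_state
import pickle
F=[]
for i in range(4):
    s=camera("side"); F.append(get_state()["ft_force"][2].round(2))
print(F,get_state()["tcp_pos"].round(4))
crop(s,222,140,45,40,14,"pics/s19.png")
```

```text
[np.float64(2.82), np.float64(2.99), np.float64(3.29), np.float64(3.38)] [ 0.4409 -0.1231  0.1021]
```

View pics/s19.png

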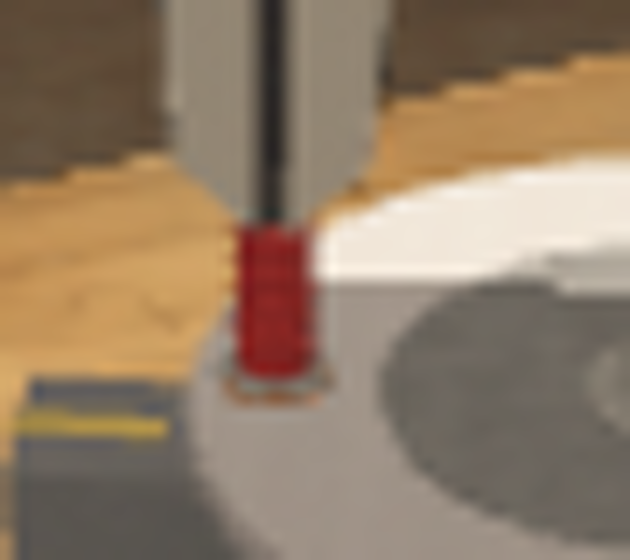

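```bash
python3 -m inch '0 0 0 0 -0.001 0 1;0 0 0 0 -0.002 0 1;0 0 0 0 -0.002 0 1'
python3 -m inch '0 0 0 0 0.0007 0 1;0 0 0 0 0.0007 0 1'
python3 -m inch '0 0 0 0 0.0005 0 1;0 0 0 0 0.0005 0 1'
python3 -m inch '0 0 0 0 0.0005 0 1;0 0 0 0 0.0005 0 1'
```

```text
time: 30.05
tcp_pos: [0.4409, -0.123, 0.104]
tool_rot: [0.499, -0.499, 0.502, -0.499]
ft_force: [-0.3, -0.2, 0.7]
finger_gap: 0.0002
time: 30.3
tcp_pos: [0.4409, -0.123, 0.1032]
tool_rot: [0.499, -0.499, 0.502, -0.499]
ft_force: [-0.4, 0.2, 0.5]
finger_gap: 0.0004
time: 30.55
tcp_pos: [0.4409, -0.123, 0.1028]
tool_rot: [0.499, -0.499, 0.502, -0.499]
ft_force: [0.2, 0.1, 1.7]
finger_gap: 0.0003
time: 30.8
tcp_pos: [0.4409, -0.123, 0.1023]
tool_rot: [0.499, -0.5, 0.502, -0.499]
ft_force: [-0.3, 0.6, 3.0]
finger_gap: 0.0003
```

```bash
python3 -m inch '0 0 0 0 0.0005 0 1;0 0 0 0 0.0005 0 1'
```

```text
time: 31.05
tcp_pos: [0.4409, -0.1231, 0.1019]
tool_rot: [0.499, -0.499, 0.502, -0.499]
ft_force: [-0.3, 0.4, 3.9]
finger_gap: 0.0
```

Repeat press gives contact at the same height (~0.103 = wheel top 0.068 + 35 mm) and springs back elastically, so the collar is seated. Backing off and doing a last check.

```bash
python3 -m inch '0 0 0 0 -0.001 0 1;0 0 0 0 -0.003 0 1;0 0 0 0 -0.02 0 1;0 0 0 0 -0.07 0 1;0 0 0 0 -0.12 0 1'
python3 -m inch '0 0 0 -0.05 0 0 1;0 0 0 -0.11 0 0 1;0 0 0 -0.16 0 0 1;0 0 0 -0.18 0 0 1;0 0 0 -0.18 0 0 1;0 0 0 -0.18 0 0 1'
python3 - <<'E'
from h import *
from cell import camera,get_state
s=camera("side"); c=camera("top"); 
crop(s,205,130,130,130,3,"pics/s20.png"); crop(c,150,125,195,120,3,"pics/t20.png"); crop(s,230,148,24,24,16,"pics/s20b.png")
a=cv2.imread("pics/s20.png"),cv2.resize(cv2.imread("pics/s20b.png"),(390,390)); cv2.imwrite("pics/s20c.png",np.hstack(a))
print(get_state()["time"],get_state()["ft_force"].round(2),get_state()["tcp_pos"].round(3))
E
```

```text
time: 31.68
tcp_pos: [0.4401, -0.1226, 0.2228]
tool_rot: [0.5, -0.5, 0.501, -0.499]
ft_force: [1.5, 0.2, -1.1]
finger_gap: 0.0002
time: 32.42
tcp_pos: [0.4405, 0.0561, 0.2223]
tool_rot: [0.5, -0.5, 0.502, -0.499]
ft_force: [0.6, -0.4, -0.3]
finger_gap: 0.0005
32.525 [ 0.59 -0.88 -0.46] [0.441 0.056 0.222]
```

View pics/s20c.png

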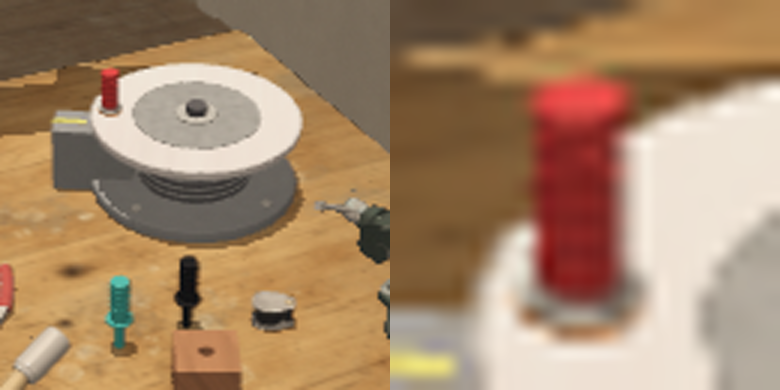

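View pics/t20.png

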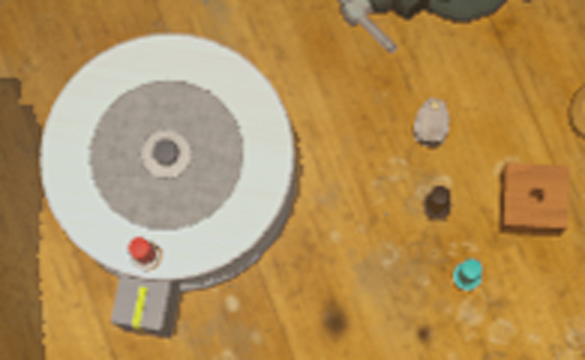

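The pin stands upright in the hole in line with the yellow mark, with its collar on the ring. The stand is empty, the bystanders are where they were, and the robot is clear.

```bash
python3 -c "
from cell import finish_job
print(finish_job())"
```

```text
the job is handed in; nothing more can be done
None
```

The red-handled pin is home in the slot with the wheel stopped under it, and I handed the job in at 32.5 s with the gripper well clear.

- **Wheel:** I stopped it with the shut fingertips on the felt at about 3 N. It came to rest about half a turn short, so I dragged it round anticlockwise to the yellow mark in two strokes. The highest push I read was 5.9 N. Before insertion the hole was about 0.7 mm off the slot line in the top view.
- **Pin:** I took it from the stand and lowered it through the hole into the slot, with almost no force until the collar met the wheel. Then I let go.

**Last checks:**
- The pin stands upright in line with the mark, and its tip is about 12 mm below the slot mouth by kinematics.
- The stand is empty, and the black and turquoise pins and the loupe have not moved. The pliers and wax were last in view at 26 s, also unmoved.
- Two light presses on the handle top, up to about 4 N, met it at the same height (about 0.103 m) and sprang back, which agrees with a seated collar.

**Checks that disagreed:**
- Pushing on the pin felt softer than expected, about 2.5 N/mm instead of the 8 N/mm given for the wheel.
- A sliver of the orange ring shows on the -y side of the collar, so the pin sits about 1 to 1.5 mm off the hole's centre, within the clearance.

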